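# Build the next course of a stickered drying stack

### The arm

A 6-joint arm with a two-finger parallel gripper is mounted at the origin on the work surface. World frame = base frame: x ahead of the robot, y to its left, z up, the work surface at z = 0. Lengths are in m, angles in rad, forces in N, time in s.
With the tool pointing down it reaches from about 0.325 to 0.9 m from the base axis. Payload 3.5 kg.
Tool frame: the origin (TCP) lies at the very end of the fingers, on their centre line; the grasp point (between the pads) lies 19 mm behind it; z points along the fingers, x is the direction in which the jaws open and shut, and the axes are right-handed (so a half turn about z gives the same grasp; the last joint's range is limited). The gripper opens to 85 mm and grips with 20 to 120 N. Pads are 22 mm wide; open, the fingers measure 114 mm over their backs; the gripper's body (76 mm by 85 mm) begins 54 mm behind the grasp point. The pads swing forward as they close: fully open they stand 13 mm farther back than shut.
Start: joints at [-1.215, 0.276, -0.026, 1.268, 0, 1.467], TCP at [0.277, -0.56, 0.231] pointing down, gripper open.
Joint ranges: [-3.12, 3.12], [-0.85, 1.88], [-1.08, 1.24], [-1.95, 2.15], [-1.57, 1.53], [-3.14, 3.14]. Speed limits (rad/s): [2.57, 2.57, 3.14, 3.14, 3.14, 3.14].

### API

Orientations are given as a unit quaternion [x, y, z, w].
In Python, from bench import readout, vision, ctrl gives the robot as it stands.
- The arm moves only by the tool drive_tool, never from a script. Its argument "rows" is a list of rows, each a list of 3 entries, a list of its own where there are three numbers: the turn, a rotation vector about the tool's x, y, z in degrees, then the shift along the tool's x, y, z in mm, then the gripper's target within -1 to 1 (fully open at 1, half-way at 0, shut at -1). In form: [[[rx, ry, rz], [x, y, z], jaw], ...]. A call has 1 to 5 rows; each row shifts and turns the pose as measured when the row begins, along the tool's axes as they then stand; what a row does not reach is not made up. A row lasts 1/12 s, in which the tool goes at most 41.7 mm and 7.16 degrees, less where a joint would pass 70% of its speed; a pose out of reach is approached as far as the arm can. A call with a gripper value outside its range is refused whole. The fingers move at their own pace and stop on an object; "force" is the grip in N (left out, the last holds). Time passes only in rows, so rows that do not move let the fingers close. It gives the time, the measured TCP pose, the force and the opening at its end, in the units of the state.
- readout.get_state(): the state, without advancing time (a new reading comes with each control period).
- vision.snapshot(name): name is "scene" or "top" or "wrist"; returns (picture, depth): 480x640x3 uint8, blue, green, red; 480x640 float32, m along the optical axis (not along the pixel's ray), 0 where there is no reading.
- vision.get_calibration(name): a dict with "fx", "fy", "cx", "cy" (pixels), "k1" (the pictures are not rectified: a ray, as slopes to the right and down, at radius r is drawn at 1 + k1 r^2 times it, then the intrinsics apply), "extrinsics" (4x4, takes a point from world to camera coordinates); the wrist camera has in their place "T_tool_cam" (4x4, takes a point from camera to tool coordinates, whose origin is the TCP and whose axes are the tool frame's). Camera axes: x right, y up, looking along -z (the intrinsics and any distortion apply to the point x, -y, -z); pixel columns grow to the right and rows downward; lengths in m; the calibration is good to about 2 mm. A picture is of the moment at which its call begins: read the wrist's pose just before it. get_calibration takes no time and is no camera call.
- ctrl.finish_job(): hands the job in, once; it reports no verdict.
Trained networks look in the newest picture that a camera, given by its name, has taken for a name from the list of things; names that differ only in an ending like _2 or _b are one class to them, and where a whole thing is asked for, a point or a joint stands for the part that bears it (a point fixed in the world has none). Each returns a list of dicts, best first, with "score" (0 to 1); they miss things now and then, are a little off and sometimes report something else, mostly with a low value. They report only what shows in the picture. A call takes as long as a camera call. They do not tell look-alikes from the thing itself.
- vision.recognise(camera, target): "pixel" ([column, row] in pixels, amid what is visible of it).
The state is a dict: "clock": time; "joints": joint angles; "qd": joint speeds; "joint_torque": joint torques, N m; "tool_pos": TCP position; "eef_rot": TCP orientation; "wrist_force": force on the tool from outside, world axes, zero at the start; "moment": the same for the moment, N m; "opening": finger opening in m.
Only numpy, scipy, OpenCV 4.12 (cv2) and the standard library are available. Lean on these libraries where they do the work, as an engineer would, in place of code of your own. Each camera call takes 0.05 s, during which the arm holds its last target.

### The job

Build the second course of the drying stack: lay the two spacer sticks centrally across both blanks that already lie on the rack, one straight above each bearer, then lay the loose yellow blank squarely above the yellow one and the loose dark blank squarely above the dark one. Finally set the steel weight down gently on the middle of the stack, lying crosswise over both upper blanks. Keep the bottom course where it is and leave the wax tin and the bar clamp alone.

Things in the scene. Friction and masses are not known exactly. Their poses are not given: they have to be found in the camera images.
- rack: fixed rack: two bearers 160 long, 30 wide, 34 mm high, a low tie rail between. Origin on the bench at its middle; x from bearer to bearer, y along them. Bearers centred at x = -75 and +75 mm; low_yellow and low_dark lie across them along x at y = +-42 mm (sides vary), 44 mm gap between, tops at 59 mm. Then sticks 20 mm, blanks 25 mm: stack top at 104 mm
- low_yellow_mid (a point): bottom course, bright yellow wood, lying loose on the rack, not to be moved: handle blank 220 x 40 x 25 mm with whitish wax-sealed ends; the point is its centre (12.5 mm above its underside), x along its 220 mm length, z up
- low_dark_mid (a point): bottom course, dark brown wood, lying loose on the rack, not to be moved: handle blank 220 x 40 x 25 mm with whitish wax-sealed ends; the point is its centre (12.5 mm above its underside), x along its 220 mm length, z up
- yellow_blank_mid (a point): loose on the bench, bright yellow wood, 0.18 kg: handle blank 220 x 40 x 25 mm with whitish wax-sealed ends; the point is its centre (12.5 mm above its underside), x along its 220 mm length, z up
- dark_blank_mid (a point): loose on the bench, dark brown wood, 0.15 kg: handle blank 220 x 40 x 25 mm with whitish wax-sealed ends; the point is its centre (12.5 mm above its underside), x along its 220 mm length, z up
- red_sticker_mid (a point): spacer stick of reddish-brown cedar, loose on the bench, 0.035 kg: stick 132 mm long, 20 x 20 mm in section; the point is its centre (10 mm above its underside), y along its length, z up. The two sticks are interchangeable
- grey_sticker_mid (a point): spacer stick of weathered grey wood, loose on the bench, 0.035 kg: stick 132 mm long, 20 x 20 mm in section; the point is its centre (10 mm above its underside), y along its length, z up. The two sticks are interchangeable
- weight_grip (a point): steel weight, 0.9 kg: dark flat plate 120 x 50 x 18 mm under a bright bar handle. The point is the centre of the bar, 50 mm above the plate's underside; y along the bar and the plate's length, z up. The bar is 14 mm square, 100 mm long, on two posts 43 mm either side of its centre, with 25 mm free height beneath it
- tin: bystander: round tin of sealing wax with a green lid, 80 mm across and 36 mm high, loose; origin at the centre of its underside
- clamp: bystander: steel bar clamp with a dark wooden handle, lying flat and loose on the far side of the bench, about 270 x 110 x 27 mm; origin on the bench under the middle of its bar, y along the bar, its arms reach to its own -x, away from the robot
Things that resemble listed ones, but are neither listed nor needed, are in the scene too. Leave any turquoise look-alike of the part that bears yellow_blank_mid alone.

How it is judged:
At the end, for the whole second after the job is handed in: Sticks on the bottom course, each within 12 mm over its bearer, square within 0.15 rad; each upper blank within 12 mm over its like, parallel within 0.12 rad; weight flat on both, centred within 15 mm, across within 0.2 rad; bottom blanks within 12 mm of start; all released and at rest ((((x of red_sticker_mid in the frame of rack between 0.063 and 0.087 m and y of red_sticker_mid in the frame of rack between -0.012 and 0.012 m and z of red_sticker_mid in the frame of rack between 0.063 and 0.075 m and angle between the y axis of red_sticker_mid and the y axis of rack, either way round below 0.15 rad) and (x of grey_sticker_mid in the frame of rack between -0.087 and -0.063 m and y of grey_sticker_mid in the frame of rack between -0.012 and 0.012 m and z of grey_sticker_mid in the frame of rack between 0.063 and 0.075 m and angle between the y axis of grey_sticker_mid and the y axis of rack, either way round below 0.15 rad)) or ((x of red_sticker_mid in the frame of rack between -0.087 and -0.063 m and y of red_sticker_mid in the frame of rack between -0.012 and 0.012 m and z of red_sticker_mid in the frame of rack between 0.063 and 0.075 m and angle between the y axis of red_sticker_mid and the y axis of rack, either way round below 0.15 rad) and (x of grey_sticker_mid in the frame of rack between 0.063 and 0.087 m and y of grey_sticker_mid in the frame of rack between -0.012 and 0.012 m and z of grey_sticker_mid in the frame of rack between 0.063 and 0.075 m and angle between the y axis of grey_sticker_mid and the y axis of rack, either way round below 0.15 rad))) and horizontal distance between yellow_blank_mid and low_yellow_mid below 0.012 m and z of yellow_blank_mid in the frame of rack between 0.0855 and 0.0975 m and angle between the x axis of yellow_blank_mid and the x axis of low_yellow_mid, either way round below 0.12 rad and angle between the z axis of each of yellow_blank_mid, dark_blank_mid and the z axis of rack, either way round below 0.08 rad and horizontal distance between dark_blank_mid and low_dark_mid below 0.012 m and z of dark_blank_mid in the frame of rack between 0.0855 and 0.0975 m and angle between the x axis of dark_blank_mid and the x axis of low_dark_mid, either way round below 0.12 rad and x of weight_grip in the frame of rack between -0.015 and 0.015 m and y of weight_grip in the frame of rack between -0.015 and 0.015 m and z of weight_grip in the frame of rack between 0.146 and 0.162 m and angle between the y axis of weight_grip and the y axis of rack, either way round below 0.2 rad and angle between weight_grip's own z axis and vertical below 0.08 rad and distance of each of low_yellow_mid, low_dark_mid from where it was at the start of the episode below 0.012 m and linear speed of each of red_sticker, grey_sticker, yellow_blank, dark_blank, weight below 0.01 m/s); the robot touches nothing.
It fails at once if the wax tin or the bar clamp is shifted by more than 20 mm (distance of any of tin, clamp from where it was at the start of the episode above 0.02 m).
It fails at once if the weight is dropped or slammed onto the stack (more than 80 N) (contact force between weight and yellow_blank above 80 N or contact force between weight and dark_blank above 80 N).
It also fails if it takes over 112 s, if anything falls off the work surface, if the arm or the gripper's body presses on something with over 40 N, if the wrist force passes 120 N, or if a joint passes its speed limit or range.

## Working session

There is one attempt and no reset: what is moved stays moved. The work goes in short steps, Python scripts to look and compute and a tool call to move; the robot and the scene stay as the last step left them, time stands still between calls to the robot, and variables do not carry over. Pictures are saved under pics/ and viewed, and the job is handed in when it is done.

Besides the shell and the picture viewer there is one more tool, called after ">>>" as name(argument=value, ...) on one line, values as JSON. drive_tool: Moves the arm, as the interface text tells. Its arguments: {"type":"object","properties":{"rows":{"type":"array"},"force":{"type":"number"}},"required":["rows"]}

```bash
ls; mkdir -p pics; python3 - <<'E'
from bench import readout, vision, ctrl
import cv2
print(readout.get_state())
for n in ["scene","top","wrist"]:
    p,d=vision.snapshot(n); cv2.imwrite(f"pics/{n}0.png",p); print(n,vision.get_calibration(n))
E
```

```text
pics
{'clock': 0.0, 'joints': array([-1.21542653e+00,  2.77124079e-01, -2.78761076e-02,  1.26801099e+00,
        3.71858066e-05,  1.46737872e+00]), 'qd': array([-0.00077053,  0.00162283, -0.00059631, -0.00070124,  0.00063043,
        0.0002411 ]), 'joint_torque': array([ 1.89257903e-04, -4.45508444e+01,  2.95202458e+01,  1.63305493e-02,
       -1.00044563e-04, -2.05665735e-06]), 'tool_pos': array([ 0.27650734, -0.55964068,  0.2301675 ]), 'eef_rot': array([ 8.49370186e-01, -5.27796420e-01, -8.63859318e-04, -6.93170833e-04]), 'wrist_force': array([ 0.586021  ,  0.39273566, -0.04408252]), 'moment': array([ 0.0178021 , -0.01685722,  0.01049621]), 'opening': 0.08554525534261714}
scene {'fx': 588.9686523618212, 'fy': 588.9686523618212, 'cx': 321.6421472104717, 'cy': 239.24693734101024, 'k1': -0.17843437137473966, 'extrinsics': array([[ 4.74235751e-01,  8.80397282e-01, -1.03828433e-03,
        -2.50133417e-01],
       [-7.51359321e-01,  4.05342136e-01,  5.20727303e-01,
         3.55796492e-01],
       [ 4.58867763e-01, -2.46167379e-01,  8.53722436e-01,
        -1.51595117e+00],
       [ 0.0
[... 260 characters left out ...]
00361732, -0.00274475],
       [ 0.9949321 , -0.00853324,  0.10018629, -0.53354294],
       [-0.10015077,  0.00449471,  0.99496212, -1.11041002],
       [ 0.        ,  0.        ,  0.        ,  1.        ]])}
wrist {'fx': 331.3617790453795, 'fy': 331.3617790453795, 'cx': 319.6605202867107, 'cy': 236.67253754016366, 'k1': -0.06090626926654145, 'T_tool_cam': array([[ 9.99999416e-01, -8.82305663e-04, -6.23692217e-04,
        -7.54389203e-04],
       [-1.03841730e-03, -9.44290979e-01, -3.29110116e-01,
        -8.55961913e-02],
       [-2.98571216e-04,  3.29110571e-01, -9.44291344e-01,
        -1.42254361e-01],
       [ 0.00000000e+00,  0.00000000e+00,  0.00000000e+00,
         1.00000000e+00]])}
```

View pics/top0.png

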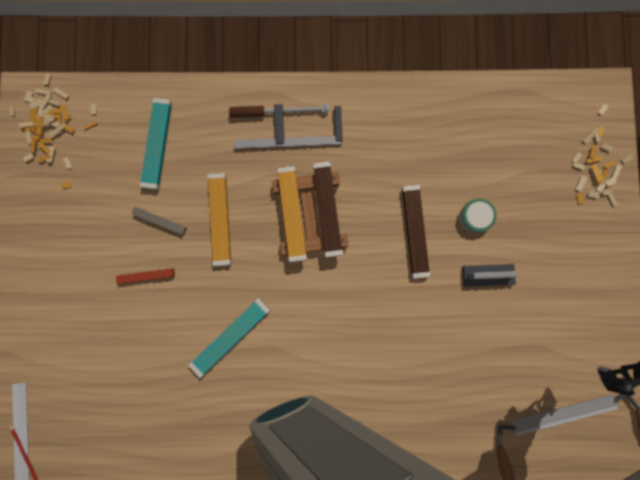

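View pics/scene0.png

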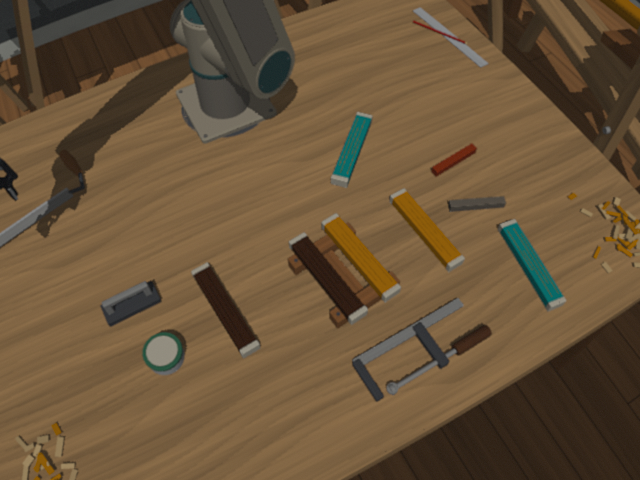

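```bash
cat > h.py <<'E'
import numpy as np, cv2
from scipy.spatial.transform import Rotation as R
from bench import readout, vision, ctrl
def K(c): return np.array([[c['fx'],0,c['cx']],[0,c['fy'],c['cy']],[0,0,1]])
def Tcw(name,st=None):
    c=vision.get_calibration(name)
    if name!='wrist': return c,np.linalg.inv(c['extrinsics'])
    T=np.eye(4);T[:3,:3]=R.from_quat(st['eef_rot']).as_matrix();T[:3,3]=st['tool_pos']
    return c,T@c['T_tool_cam']
def rays(c,T,px):
    u=cv2.undistortPoints(np.asarray(px,float).reshape(-1,1,2),K(c),np.array([c['k1'],0,0,0.])).reshape(-1,2)
    d=np.c_[u[:,0],-u[:,1],-np.ones(len(u))]
    return d@T[:3,:3].T, T[:3,3]
def onplane(c,T,px,z):
    d,o=rays(c,T,px); s=(z-o[2])/d[:,2]; return o+d*s[:,None]
def cloud(c,T,depth):
    v,u=np.mgrid[:480,:640]; d,o=rays(c,T,np.c_[u.ravel(),v.ravel()])
    P=o+d*depth.reshape(-1,1); P[depth.ravel()==0]=np.nan
    return P.reshape(480,640,3)
def snap(name,fn=None):
    st=readout.get_state(); p,d=vision.snapshot(name); c,T=Tcw(name,st)
    if fn: cv2.imwrite('pics/'+fn+'.png',p)
    return p,d,c,T,st
def rect(P):
    (cx,cy),(w,h),a=cv2.minAreaRect((P[:,:2]*1000).astype(np.float32))
    if w<h: w,h=h,w; a+=90
    a=(a+90)%180-90
    return np.round([cx,cy,w,h,a],1)
def pose():
    s=readout.get_state(); m=R.from_quat(s['eef_rot']).as_matrix()
    return s,m
E
python3 - <<'E'
from h import *
p,d,c,T,st=snap('top'); P=cloud(c,T,d); np.save('P.npy',P)
seeds=dict(yel=(219,220),lowy=(291,213),lowd=(328,208),dark=(416,231),red=(145,277),grey=(159,222),wt=(489,275),tin=(478,215),bench=(350,320),bearer=(278,183))
hsv=cv2.cvtColor(p,cv2.COLOR_BGR2HSV)
for k,(u,v) in seeds.items():
    w=P[v-2:v+3,u-2:u+3].reshape(-1,3); print(k,np.round(np.nanmedian(w,0)*1000,1),'noise',np.round(np.nanstd(w[:,2])*1000,1),hsv[v,u],p[v,u])
z=P[...,2]; im=np.clip(np.nan_to_num(z)*1000*2.5,0,255).astype(np.uint8); cv2.imwrite('pics/height.png',im)
cv2.imwrite('pics/zoom.png',cv2.resize(p[80:340,110:530],None,fx=1.9,fy=1.9,interpolation=cv2.INTER_CUBIC))
for n in ["rack","low_yellow_mid","weight_grip","grey_sticker_mid"]:
    print(n,vision.recognise("top",n)[:3])
E
```

```text
yel [572.8 235.7  25.3] noise 2.0 [ 18 183 166] [ 47 118 166]
lowy [582.8  62.3  58.4] noise 2.3 [ 18 179 172] [ 51 124 172]
lowd [594.3 -23.2  59.1] noise 2.6 [ 11 129  67] [33 45 67]
dark [ 542.6 -232.2   24.9] noise 2.2 [ 10 129  69] [34 46 69]
red [439.8 407.7  19.7] noise 1.9 [  6 182 130] [ 37  55 130]
grey [569.7 378.9  19.7] noise 2.2 [ 16  47 103] [ 84  94 103]
wt [ 436.7 -388.5   56.9] noise 2.0 [ 15  15 134] [126 130 134]
tin [ 578.  -376.5   37.3] noise 2.1 [ 18  28 181] [161 173 181]
bench [ 3.337e+02 -7.390e+01 -2.000e-01] noise 2.6 [ 15 103 151] [ 90 121 151]
bearer [657.1  94.6  35. ] noise 11.2 [ 15 165  88] [31 59 88]
rack [{'pixel': [307.2, 211.3], 'score': 0.61}, {'pixel': [157.1, 221.2], 'score': 0.24}]
low_yellow_mid [{'pixel': [291.5, 213.2], 'score': 0.84}]
weight_grip [{'pixel': [487.5, 276.2], 'score': 0.58}]
grey_sticker_mid [{'pixel': [157.8, 222.2], 'score': 0.68}]
```

View pics/height.png

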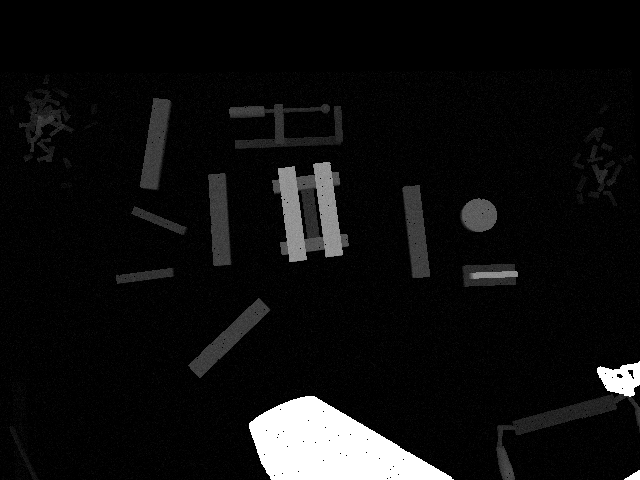

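View pics/zoom.png

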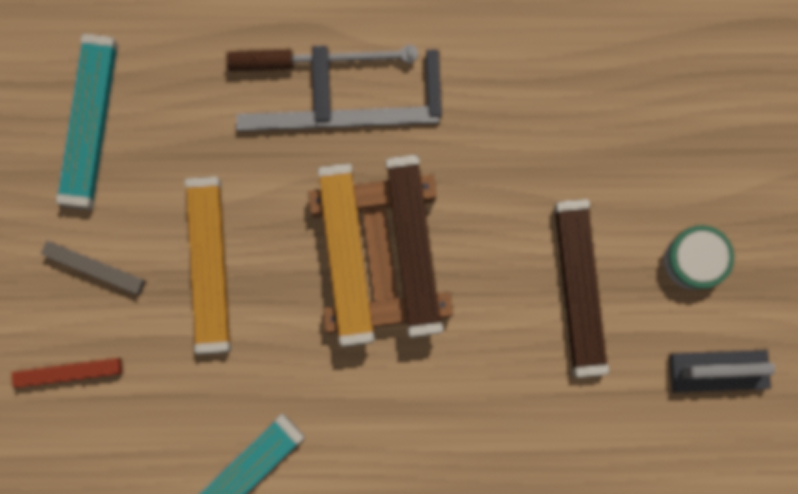

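```bash
cat >> h.py <<'E'
def seg(P,u,v,ztop,tol=.006):
    """component containing seed in height band; project pixels on plane ztop"""
    m=(np.abs(P[...,2]-ztop)<tol).astype(np.uint8)
    m=cv2.morphologyEx(m,cv2.MORPH_CLOSE,np.ones((3,3),np.uint8))
    m=cv2.morphologyEx(m,cv2.MORPH_OPEN,np.ones((3,3),np.uint8))
    n,l=cv2.connectedComponents(m,connectivity=4)
    k=l[v,u]
    if k==0: 
        print('seed miss'); return None
    vv,uu=np.nonzero(l==k); return np.c_[uu,vv]
def fit(c,T,px,z):
    W=onplane(c,T,px,z)[:,:2]*1000
    m=W.mean(0); e,V=np.linalg.eigh(np.cov((W-m).T)); a=np.degrees(np.arctan2(V[1,1],V[0,1])); a=(a+90)%180-90
    return np.round([*m,*(np.sqrt(12*e[::-1])),a],1), rect(W/1000)
E
python3 - <<'E'
from h import *
p,d,c,T,st=snap('top'); P=cloud(c,T,d)
seeds=dict(yel=(219,220,.025),lowy=(291,213,.059),lowd=(328,208,.059),dark=(416,231,.025),red=(145,277,.02),grey=(159,222,.02),wt=(489,274,.057),tin=(478,215,.036))
for k,(u,v,z) in seeds.items():
    print(k,*fit(c,T,seg(P,u,v,z),z))
# rack: bearers & plate masks
m=np.abs(P[...,2]-.034)<.006
for nm,(a,b,cc,dd) in dict(far=(170,205,265,350),near=(230,262,265,355)).items():
    s=np.zeros_like(m); s[a:b,cc:dd]=m[a:b,cc:dd]; s=cv2.morphologyEx(s.astype(np.uint8),cv2.MORPH_OPEN,np.ones((3,3)))
    vv,uu=np.nonzero(s); print(nm,*fit(c,T,np.c_[uu,vv],.034))
E
```

```text
yel [574.8 235.8 220.   40.8   4. ] [576.1 235.7 219.7  41.    3.9]
lowy [581.7  60.9 220.5  40.    7.1] [582.8  61.1 220.1  40.    7.2]
lowd [592.1 -22.1 220.5  40.1   7.2] [593.2 -22.  220.2  40.3   7.1]
dark [ 542.2 -232.1  219.8   40.6    4.9] [ 543.1 -231.9  219.9   40.8    4.9]
red [443.8 410.  132.1  20.1 -83. ] [443.8 409.9 131.3  20.1 -82.9]
grey [574.3 380.5 132.8  19.8  67.1] [574.3 380.5 133.9  20.3  67.4]
wt [ 438.3 -402.2  101.8   13.9  -88.1] [ 438.2 -402.4  100.5   13.8  -88.2]
tin [ 578.7 -379.2   71.6   68.7  -80.3] [ 578.1 -379.    80.1   76.1   89.4]
far [662.   28.9 164.7  30.6 -82.7] [661.9  28.6 159.3  30.9 -83. ]
near [513.9   9.4 165.6  29.  -83.5] [513.7  10.2 159.5  30.1 -82.9]
```

```bash
cat > plan.py <<'E'
import sys,json
from h import *
def target(yaw):
    a=np.radians(yaw); x=[np.cos(a),np.sin(a),0]; z=[0,0,-1.]; return np.c_[x,np.cross(z,x),z]
def plan(wps,jaw,step=40,tstep=7):
    """wps: list of (x,y,z mm,yaw deg)"""
    s,m=pose(); p=s['tool_pos']*1000; rows=[]
    for w in wps:
        w=list(w); st=w[4] if len(w)>4 else step
        g=np.array(w[:3]);best=None
        G=target(w[3]); rv=R.from_matrix(m.T@G).as_rotvec(degrees=True)
        n=max(1,int(np.ceil(max(np.linalg.norm(g-p)/st,np.linalg.norm(rv)/tstep))))
        for i in range(n):
            k=n-i
            rv=R.from_matrix(m.T@G).as_rotvec(degrees=True)/k; sh=m.T@(g-p)/k
            rv=np.round(rv,1)+0;sh=np.round(sh,1)+0
            rows.append([rv.tolist(),sh.tolist(),jaw])
            p=p+m@sh; m=m@R.from_rotvec(rv,degrees=True).as_matrix()
    for i in range(0,len(rows),5): print(json.dumps(rows[i:i+5]))
def where():
    s,m=pose(); print('t%.2f'%s['clock'],np.round(s['tool_pos']*1000,1),'yaw %.1f'%np.degrees(np.arctan2(m[1,0],m[0,0])),'tilt',np.round(m[:2,2],3),'F',np.round(s['wrist_force'],1),'open %.1f'%(s['opening']*1000),'j6 %.2f'%s['joints'][5])
E
python3 - <<'E'
from plan import *
where(); plan([(420,-200,200,-30),(450,150,200,7),(444,410,120,7)],1)
E
```

```text
t0.45 [ 276.8 -560.3  231.2] yaw -63.7 tilt [-0.  0.] F [0.3 0.3 0.2] open 85.6 j6 1.47
[[[0.0, 0.0, -3.4], [-26.0, -28.8, 3.1], 1], [[0.0, 0.0, -3.4], [-24.2, -30.3, 3.1], 1], [[0.0, 0.0, -3.4], [-22.4, -31.7, 3.1], 1], [[0.0, 0.0, -3.4], [-20.4, -32.9, 3.1], 1], [[0.0, 0.0, -3.4], [-18.5, -34.1, 3.1], 1]]
[[[0.0, 0.0, -3.3], [-16.4, -35.1, 3.2], 1], [[0.0, 0.0, -3.4], [-14.4, -36.0, 3.1], 1], [[0.0, 0.0, -3.3], [-12.2, -36.8, 3.2], 1], [[0.0, 0.0, -3.4], [-10.0, -37.5, 3.1], 1], [[0.0, 0.0, -3.3], [-7.8, -38.0, 3.2], 1]]
[[[0.0, 0.0, -4.1], [-16.6, -35.3, 0.0], 1], [[0.0, 0.0, -4.1], [-14.0, -36.4, 0.0], 1], [[0.0, 0.0, -4.1], [-11.4, -37.3, 0.0], 1], [[0.0, 0.0, -4.1], [-8.6, -38.1, 0.0], 1], [[0.0, 0.0, -4.1], [-5.9, -38.6, 0.0], 1]]
[[[0.0, 0.0, -4.1], [-3.1, -38.9, 0.0], 1], [[0.0, 0.0, -4.1], [-0.4, -39.0, 0.0], 1], [[0.0, 0.0, -4.2], [2.5, -39.0, 0.0], 1], [[0.0, 0.0, -4.1], [5.2, -38.7, 0.0], 1], [[0.0, 0.0, 0.0], [3.7, -37.0, 11.4], 1]]
[[[0.0, 0.0, 0.0], [3.7, -37.0, 11.4], 1], [[0.0, 0.0, 0.0], [3.7, -37.0, 11.4], 1], [[0.0, 0.0, 0.0], [3.7, -36.9, 11.5], 1], [[0.0, 0.0, 0.0], [3.6, -37.0, 11.4], 1], [[0.0, 0.0, 0.0], [3.7, -36.9, 11.5], 1]]
[[[0.0, 0.0, 0.0], [3.6, -37.0, 11.4], 1]]
```

>>> drive_tool(rows=[[[0.0,0.0,-3.4],[-26.0,-28.8,3.1],1],[[0.0,0.0,-3.4],[-24.2,-30.3,3.1],1],[[0.0,0.0,-3.4],[-22.4,-31.7,3.1],1],[[0.0,0.0,-3.4],[-20.4,-32.9,3.1],1],[[0.0,0.0,-3.4],[-18.5,-34.1,3.1],1]])

```text
clock: 0.87
tool_pos: [0.3485, -0.3839, 0.2149]
eef_rot: [0.918, -0.396, 0.003, 0.003]
wrist_force: [0.7, 0.1, 0.3]
opening: 0.0855
```

>>> drive_tool(rows=[[[0.0,0.0,-3.3],[-16.4,-35.1,3.2],1],[[0.0,0.0,-3.4],[-14.4,-36.0,3.1],1],[[0.0,0.0,-3.3],[-12.2,-36.8,3.2],1],[[0.0,0.0,-3.4],[-10.0,-37.5,3.1],1],[[0.0,0.0,-3.3],[-7.8,-38.0,3.2],1]])

```text
clock: 1.28
tool_pos: [0.421, -0.1952, 0.1983]
eef_rot: [0.968, -0.253, 0.004, 0.005]
wrist_force: [0.8, 0.4, 0.8]
opening: 0.0852
```

>>> drive_tool(rows=[[[0.0,0.0,-4.1],[-16.6,-35.3,0.0],1],[[0.0,0.0,-4.1],[-14.0,-36.4,0.0],1],[[0.0,0.0,-4.1],[-11.4,-37.3,0.0],1],[[0.0,0.0,-4.1],[-8.6,-38.1,0.0],1],[[0.0,0.0,-4.1],[-5.9,-38.6,0.0],1]])

```text
clock: 1.7
tool_pos: [0.4357, 0.0083, 0.1972]
eef_rot: [0.998, -0.068, 0.007, 0.006]
wrist_force: [1.2, 0.3, -0.5]
opening: 0.0854
```

>>> drive_tool(rows=[[[0.0,0.0,-4.1],[-3.1,-38.9,0.0],1],[[0.0,0.0,-4.1],[-0.4,-39.0,0.0],1],[[0.0,0.0,-4.2],[2.5,-39.0,0.0],1],[[0.0,0.0,-4.1],[5.2,-38.7,0.0],1],[[0.0,0.0,0.0],[3.7,-37.0,11.4],1]])

```text
clock: 2.12
tool_pos: [0.4428, 0.2125, 0.1879]
eef_rot: [0.996, 0.085, 0.012, 0.006]
wrist_force: [1.5, 0.4, 0.6]
opening: 0.0854
```

>>> drive_tool(rows=[[[0.0,0.0,0.0],[3.7,-37.0,11.4],1],[[0.0,0.0,0.0],[3.7,-37.0,11.4],1],[[0.0,0.0,0.0],[3.7,-36.9,11.5],1],[[0.0,0.0,0.0],[3.6,-37.0,11.4],1],[[0.0,0.0,0.0],[3.7,-36.9,11.5],1]])

```text
clock: 2.53
tool_pos: [0.4307, 0.4089, 0.1294]
eef_rot: [0.996, 0.086, 0.016, 0.005]
wrist_force: [0.7, -0.3, 0.4]
opening: 0.0852
```

```bash
python3 - <<'E'
from plan import *
where(); 
p,d,c,T,st=snap('wrist','w1'); 
P=cloud(c,T,d)
px=onplane
m=(np.abs(P[...,2]-.02)<.005).astype(np.uint8)
n,l,stt,cen=cv2.connectedComponentsWithStats(m,connectivity=4)
for k in range(1,n):
    if stt[k,4]>1500:
        vv,uu=np.nonzero(l==k); print(stt[k],*fit(c,T,np.c_[uu,vv],.02))
plan([(444,410,60,7),(444,410,5,7,25)],1)
E
```

```text
t2.53 [430.7 408.9 129.4] yaw 9.9 tilt [ 0.032 -0.006] F [ 0.7 -0.3  0.4] open 85.2 j6 2.06
[ 316  148   34  156 3900] [442.6 417.1 130.6  20.1 -82.8] [443.2 411.9 131.4  20.1 -82.8]
[ 437  219   94  101 2617] [580.2 399.9 100.2  22.7  67.3] [579.2 397.6 101.3  24.   67.9]
[ 548  252   92   67 3041] [696.2 401.5 105.2  41.4 -11.6] [705.9 400.8 117.4  42.2  -7.1]
[ 319  385  109   40 1854] [519.4 244.  104.   37.7   1.1] [518.8 235.4 106.   48.8   3.8]
[[[0.2, -0.8, 1.6], [5.6, 3.5, 33.7], 1], [[0.1, -0.9, 1.5], [6.1, 3.4, 33.5], 1], [[0.0, 0.0, 0.0], [0.0, 0.0, 18.3], 1], [[0.0, 0.0, 0.0], [0.0, 0.0, 18.4], 1], [[0.0, 0.0, 0.0], [0.0, 0.0, 18.3], 1]]
```

View pics/w1.png

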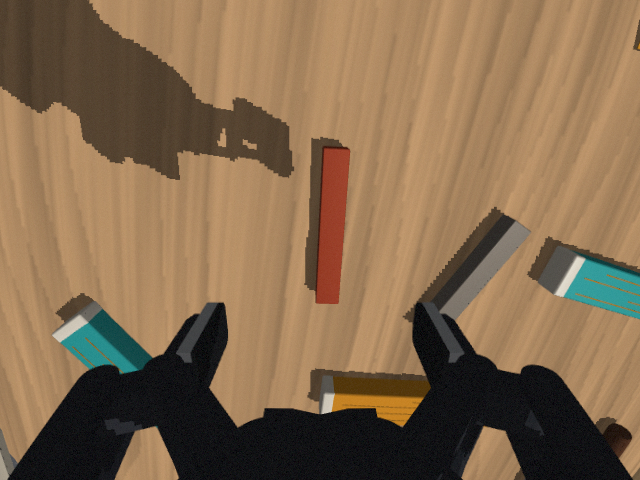

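>>> drive_tool(rows=[[[0.2,-0.8,1.6],[5.6,3.5,33.7],1],[[0.1,-0.9,1.5],[6.1,3.4,33.5],1],[[0.0,0.0,0.0],[0.0,0.0,0],1]])

```text
clock: 2.83
tool_pos: [0.4447, 0.4171, 0.0593]
eef_rot: [0.998, 0.065, 0.002, -0.002]
wrist_force: [-1.0, -0.4, -1.0]
opening: 0.0853
```

```bash
python3 - <<'E'
from plan import *
where(); plan([(443.5,410.5,5,7,20)],1)
E
```

```text
t2.83 [444.7 417.1  59.3] yaw 7.4 tilt [0.003 0.004] F [-1.  -0.4 -1. ] open 85.3 j6 2.09
[[[-0.1, -0.1, 0.1], [-0.7, 2.2, 18.1], 1], [[-0.1, -0.1, 0.2], [-0.7, 2.1, 18.1], 1], [[0.0, 0.0, 0.1], [-0.7, 2.2, 18.1], 1]]
```

>>> drive_tool(rows=[[[-0.1,-0.1,0.1],[-0.7,2.2,18.1],1],[[-0.1,-0.1,0.2],[-0.7,2.1,18.1],1],[[0.0,0.0,0.1],[-0.7,2.2,14],1],[[0.0,0.0,0.0],[0.0,0.0,0.0],1]])

```text
clock: 3.17
tool_pos: [0.4445, 0.4104, 0.0097]
eef_rot: [0.998, 0.062, 0.0, -0.0]
wrist_force: [-0.4, -1.4, -0.7]
opening: 0.0851
```

```bash
python3 - <<'E'
from plan import *
where(); plan([(443.5,410.5,5,7,20)],1)
E
```

```text
t3.17 [444.5 410.4   9.7] yaw 7.1 tilt [0.001 0.   ] F [-0.4 -1.4 -0.7] open 85.1 j6 2.09
[[[0.0, 0.0, 0.1], [-1.0, -0.2, 4.7], 1]]
```

>>> drive_tool(rows=[[[0,0,0],[-1,0,4],-1],[[0,0,0],[0,0,0],-1],[[0,0,0],[0,0,0],-1],[[0,0,0],[0,0,0],-1],[[0,0,0],[0,0,0],-1]], force=40)

```text
clock: 3.58
tool_pos: [0.4461, 0.4119, 0.0114]
eef_rot: [0.998, 0.062, 0.003, -0.002]
wrist_force: [0.1, -0.7, -0.9]
opening: 0.0257
```

>>> drive_tool(rows=[[[0,0,0],[0,0,0],-1],[[0,0,0],[0,0,0],-1],[[0,0,0],[0,0,0],-1]])

```text
clock: 3.83
tool_pos: [0.4475, 0.4131, 0.0138]
eef_rot: [0.998, 0.062, 0.005, -0.003]
wrist_force: [-0.3, -0.2, -0.1]
opening: 0.0185
```

```bash
python3 - <<'E'
from plan import *
where(); plan([(444,410,60,7.1),(455,260,150,7.1),(513.6,10.2,130,7.1)],-1)
E
```

```text
t3.83 [447.5 413.1  13.8] yaw 7.1 tilt [0.01  0.007] F [-0.3 -0.2 -0.1] open 18.5 j6 2.09
[[[-0.2, -0.3, 0.0], [-1.7, 1.2, -23.1], -1], [[-0.1, -0.3, 0.0], [-1.8, 1.2, -23.2], -1], [[0.0, 0.0, 0.0], [-1.5, 30.0, -18.0], -1], [[0.0, 0.0, 0.0], [-1.5, 30.0, -18.0], -1], [[0.0, 0.0, 0.0], [-1.5, 30.1, -18.0], -1]]
[[[0.0, 0.0, 0.0], [-1.6, 30.0, -18.0], -1], [[0.0, 0.0, 0.0], [-1.5, 30.1, -18.1], -1], [[0.0, 0.0, 0.0], [3.9, 36.4, 2.8], -1], [[0.0, 0.0, 0.0], [3.9, 36.5, 2.8], -1], [[0.0, 0.0, 0.0], [3.9, 36.4, 2.8], -1]]
[[[0.0, 0.0, 0.0], [3.9, 36.5, 2.9], -1], [[0.0, 0.0, 0.0], [3.8, 36.4, 2.8], -1], [[0.0, 0.0, 0.0], [3.9, 36.5, 2.9], -1], [[0.0, 0.0, 0.0], [3.8, 36.4, 2.8], -1]]
```

```bash
python3 - <<'E'
from plan import *
p,d,c,T,st=snap('wrist','w2'); where()
E
```

```text
t3.88 [447.5 413.1  13.8] yaw 7.1 tilt [0.01  0.007] F [ 0.9 -0.1 -1.1] open 18.3 j6 2.09
```

View pics/w2.png

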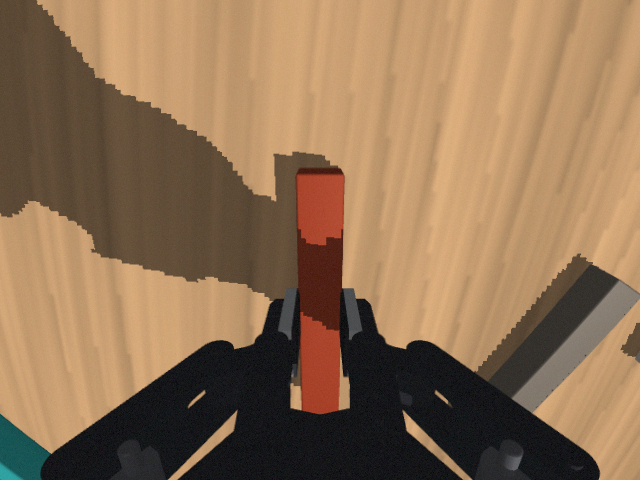

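>>> drive_tool(rows=[[[-0.3,-0.3,0],[-2,1,3],-0.2],[[-0.2,-0.2,0],[-1.5,1,5],-0.2],[[0,0,0],[0,0,3],-0.5],[[0,0,0],[0,0,1],-1],[[0,0,0],[0,0,1],-1]])

```text
clock: 4.3
tool_pos: [0.445, 0.4112, 0.0022]
eef_rot: [0.998, 0.062, 0.001, 0.001]
wrist_force: [-3.2, -2.9, 14.4]
opening: 0.0192
```

```bash
python3 - <<'E'
from plan import *
where()
E
```

```text
t4.30 [445.  411.2   2.2] yaw 7.1 tilt [ 0.003 -0.003] F [-3.2 -2.9 14.4] open 19.2 j6 2.09
```

>>> drive_tool(rows=[[[0,0,0],[0,0,-1],-1],[[0,0,0],[0,0,0],-1],[[0,0,0],[0,0,-20],-1],[[0,0,0],[0,0,-35],-1],[[0,0,0],[0,0,-35],-1]])

```text
clock: 4.72
tool_pos: [0.4375, 0.4059, 0.0844]
eef_rot: [0.998, 0.062, -0.008, 0.008]
wrist_force: [0.5, 0.2, -0.1]
opening: 0.019
```

```bash
python3 - <<'E'
from plan import *
where(); plan([(470,230,150,7.1),(513.6,10.2,130,7.1)],-1)
E
```

```text
t4.72 [437.5 405.9  84.4] yaw 7.1 tilt [-0.015 -0.016] F [ 0.5  0.2 -0.1] open 19.0 j6 2.09
[[[0.2, 0.2, 0.0], [1.9, 35.9, -12.6], -1], [[0.2, 0.2, 0.0], [1.9, 35.9, -12.8], -1], [[0.1, 0.2, 0.0], [2.0, 35.8, -12.9], -1], [[0.2, 0.2, 0.0], [2.0, 35.8, -12.9], -1], [[0.1, 0.2, 0.0], [2.0, 35.7, -13.1], -1]]
[[[0.0, 0.0, 0.0], [2.7, 37.2, 3.3], -1], [[0.0, 0.0, 0.0], [2.7, 37.3, 3.4], -1], [[0.0, 0.0, 0.0], [2.7, 37.2, 3.3], -1], [[0.0, 0.0, 0.0], [2.6, 37.3, 3.4], -1], [[0.0, 0.0, 0.0], [2.7, 37.2, 3.3], -1]]
[[[0.0, 0.0, 0.0], [2.6, 37.3, 3.4], -1]]
```

>>> drive_tool(rows=[[[0.2,0.2,0.0],[1.9,35.9,-12.6],-1],[[0.2,0.2,0.0],[1.9,35.9,-12.8],-1],[[0.1,0.2,0.0],[2.0,35.8,-12.9],-1],[[0.2,0.2,0.0],[2.0,35.8,-12.9],-1],[[0.1,0.2,0.0],[2.0,35.7,-13.1],-1]])

```text
clock: 5.13
tool_pos: [0.4736, 0.2332, 0.1553]
eef_rot: [0.998, 0.069, 0.005, -0.004]
wrist_force: [0.9, 0.8, -1.2]
opening: 0.0191
```

>>> drive_tool(rows=[[[0.0,0.0,0.0],[2.7,37.2,3.3],-1],[[0.0,0.0,0.0],[2.7,37.3,3.4],-1],[[0.0,0.0,0.0],[2.7,37.2,3.3],-1],[[0.0,0.0,0.0],[2.6,37.3,3.4],-1],[[0.0,0.0,0.0],[2.7,37.2,3.3],-1]])

```text
clock: 5.55
tool_pos: [0.5157, 0.0433, 0.1406]
eef_rot: [0.997, 0.07, 0.01, -0.005]
wrist_force: [0.5, -0.6, -0.8]
opening: 0.0192
```

```bash
python3 - <<'E'
from plan import *
where(); plan([(513.6,10.2,90,7.1,30)],-1)
p,d,c,T,st=snap('wrist','w3')
E
```

```text
t5.55 [515.7  43.3 140.6] yaw 8.0 tilt [0.019 0.011] F [ 0.5 -0.6 -0.8] open 19.2 j6 1.38
[[[-0.2, -0.4, 0.3], [-2.6, 11.0, 16.7], -1], [[-0.1, -0.4, 0.3], [-2.4, 10.9, 16.8], -1], [[-0.2, -0.4, 0.3], [-2.2, 10.9, 16.8], -1]]
```

View pics/w3.png

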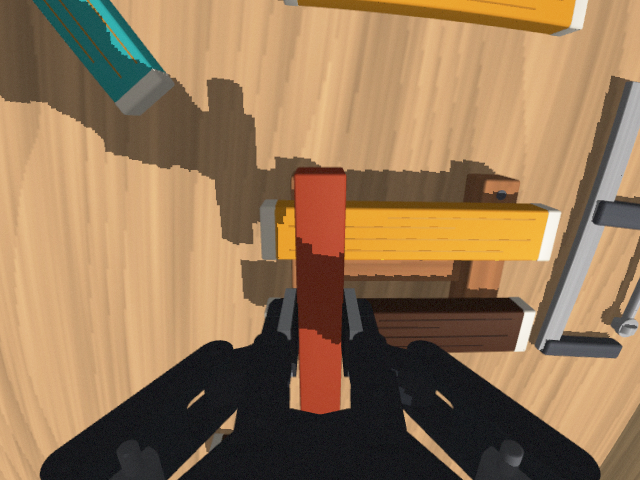

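>>> drive_tool(rows=[[[-0.2,-0.4,0.3],[-2.6,11.0,16.7],-1],[[-0.1,-0.4,0.3],[-2.4,10.9,16.8],-1],[[-0.2,-0.4,0.3],[-2.2,10.9,14],-1],[[0,0,0],[0,0,0],-1]])

```text
clock: 5.93
tool_pos: [0.5161, -0.0026, 0.0901]
eef_rot: [0.999, 0.054, 0.0, 0.004]
wrist_force: [-0.1, 0.3, -1.3]
opening: 0.0191
```

```bash
python3 - <<'E'
from plan import *
where(); plan([(513.6,10.2,65,7.1,10)],-1)
E
```

```text
t5.93 [516.1  -2.6  90.1] yaw 6.2 tilt [ 0.001 -0.007] F [-0.1  0.3 -1.3] open 19.1 j6 1.34
[[[0.1, 0.0, -0.3], [-0.4, -4.4, 8.3], -1], [[0.2, 0.0, -0.3], [-0.3, -4.4, 8.4], -1], [[0.1, 0.0, -0.3], [-0.3, -4.3, 8.3], -1]]
```

>>> drive_tool(rows=[[[0.2,0,-0.4],[-0.8,-7,4],-1],[[0.2,0,-0.4],[-0.3,-6,5],-1],[[0,0,0],[0,0,5],-1],[[0,0,0],[0,0,0],-1]])

```text
clock: 6.27
tool_pos: [0.5127, 0.0135, 0.0748]
eef_rot: [0.998, 0.062, -0.0, -0.001]
wrist_force: [-0.2, -0.7, -0.3]
opening: 0.0187
```

```bash
python3 - <<'E'
from plan import *
where(); plan([(513.6,10.2,63,7.1,5)],-1)
E
```

```text
t6.27 [512.7  13.5  74.8] yaw 7.1 tilt [-0.001  0.003] F [-0.2 -0.7 -0.3] open 18.7 j6 1.35
[[[-0.1, 0.0, 0.0], [0.2, 1.1, 3.9], -1], [[0.0, 0.0, 0.0], [0.1, 1.1, 4.0], -1], [[-0.1, 0.0, 0.0], [0.2, 1.2, 3.9], -1]]
```

>>> drive_tool(rows=[[[-0.1,0,0],[0.3,1.5,4],-1],[[0,0,0],[0.3,1,3],-1],[[0,0,0],[0.2,0,3],-1],[[0,0,0],[0,0,1],-1],[[0,0,0],[0,0,1],-1]])

```text
clock: 6.68
tool_pos: [0.5153, 0.0131, 0.0633]
eef_rot: [0.998, 0.064, 0.002, -0.0]
wrist_force: [0.3, -0.4, -0.8]
opening: 0.0193
```

```bash
python3 - <<'E'
from plan import *
where(); plan([(513.6,10.2,61,7.1,5)],-1)
E
```

```text
t6.68 [515.3  13.1  63.3] yaw 7.3 tilt [0.003 0.001] F [ 0.3 -0.4 -0.8] open 19.3 j6 1.34
[[[0.0, -0.2, 0.2], [-2.1, 2.7, 2.3], -1]]
```

>>> drive_tool(rows=[[[0,-0.1,0],[-2.2,3,2],-1],[[0,0,0],[-0.4,0,1.5],-1],[[0,0,0],[0,0,1],-1]])

```text
clock: 6.93
tool_pos: [0.5139, 0.0095, 0.0612]
eef_rot: [0.998, 0.064, 0.001, -0.0]
wrist_force: [-2.1, 2.3, 6.0]
opening: 0.0193
```

```bash
python3 - <<'E'
from plan import *
where()
E
```

```text
t6.93 [513.9   9.5  61.2] yaw 7.4 tilt [0.003 0.001] F [-2.1  2.3  6. ] open 19.3 j6 1.33
```

Contact at 61 mm. Release, back out.

>>> drive_tool(rows=[[[0,0,0],[0,0,-0.5],-0.4],[[0,0,0],[0,0,0],-0.3],[[0,0,0],[0,0,0],-0.2],[[0,0,0],[0,0,-3],0],[[0,0,0],[0,0,-15],0]])

```text
clock: 7.35
tool_pos: [0.5116, 0.0086, 0.0781]
eef_rot: [0.998, 0.064, -0.001, -0.0]
wrist_force: [-0.3, 0.3, -0.0]
opening: 0.0428
```

>>> drive_tool(rows=[[[0,0,0],[0,0,-30],0.2],[[0,0,0],[0,0,-40],0.2],[[0,0,0],[0,0,-15],0.2]])

```text
clock: 7.6
tool_pos: [0.5084, 0.0086, 0.1631]
eef_rot: [0.998, 0.063, -0.005, -0.001]
wrist_force: [1.9, -0.5, -0.2]
opening: 0.0513
```

```bash
python3 - <<'E'
from plan import *
where(); plan([(574.3,340,130,-23)],0.2)
p,d,c,T,st=snap('wrist','w4')
E
```

```text
t7.60 [508.4   8.6 163.1] yaw 7.3 tilt [-0.011  0.001] F [ 1.9 -0.5 -0.2] open 51.3 j6 1.33
[[[0.0, 0.1, 3.4], [12.0, -35.6, 3.6], 0.2], [[0.0, 0.1, 3.4], [9.8, -36.2, 3.7], 0.2], [[0.0, 0.1, 3.4], [7.6, -36.8, 3.7], 0.2], [[0.0, 0.1, 3.3], [5.4, -37.1, 3.7], 0.2], [[0.0, 0.0, 3.4], [3.3, -37.4, 3.7], 0.2]]
[[[0.0, 0.1, 3.3], [1.1, -37.5, 3.7], 0.2], [[0.0, 0.0, 3.4], [-1.1, -37.5, 3.7], 0.2], [[0.0, 0.1, 3.3], [-3.3, -37.4, 3.7], 0.2], [[0.0, 0.0, 3.4], [-5.5, -37.2, 3.7], 0.2]]
```

View pics/w4.png

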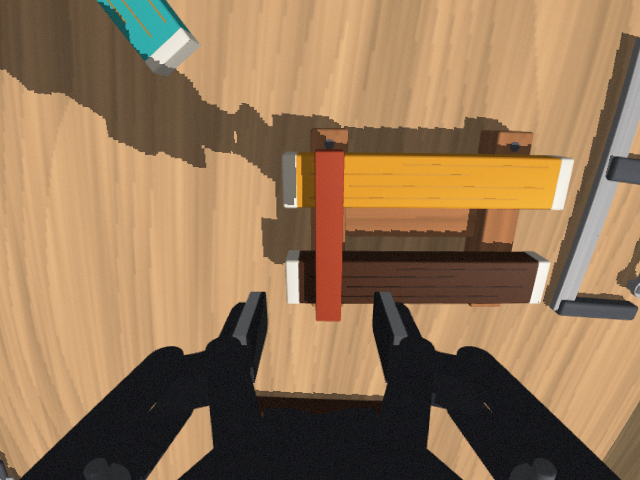

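>>> drive_tool(rows=[[[0.0,0.1,3.4],[12.0,-35.6,3.6],0.2],[[0.0,0.1,3.4],[9.8,-36.2,3.7],0.2],[[0.0,0.1,3.4],[7.6,-36.8,3.7],0.2],[[0.0,0.1,3.3],[5.4,-37.1,3.7],0.2],[[0.0,0.0,3.4],[3.3,-37.4,3.7],0.2]])

```text
clock: 8.07
tool_pos: [0.5523, 0.1907, 0.1495]
eef_rot: [0.995, -0.098, 0.005, 0.001]
wrist_force: [0.7, -0.2, 0.4]
opening: 0.0513
```

>>> drive_tool(rows=[[[0.0,0.1,3.3],[1.1,-37.5,3.7],0.2],[[0.0,0.0,3.4],[-1.1,-37.5,3.7],0.2],[[0.0,0.1,3.3],[-3.3,-37.4,3.7],0.2],[[0.0,0.0,3.4],[-5.5,-37.2,3.7],0.2]])

```text
clock: 8.4
tool_pos: [0.5862, 0.3437, 0.1316]
eef_rot: [0.976, -0.22, 0.006, 0.001]
wrist_force: [0.8, -0.1, 0.4]
opening: 0.0512
```

```bash
python3 - <<'E'
from plan import *
where(); plan([(574.3,380.5,60,-22.8,30)],0.2)
p,d,c,T,st=snap('top','t2'); P=cloud(c,T,d); vv,uu=np.nonzero(np.abs(P[...,2]-.079)<.005)
k=(uu>250)&(uu<360)&(vv>225)&(vv<265); q=np.c_[uu,vv][k]; print(len(q),fit(c,T,q,.079))
px=seg(P,159,222,.02)
if px is not None: print(fit(c,T,px,.02))
print(fit(c,T,seg(P,291,200,.059),.059))
E
```

```text
t8.40 [586.2 343.7 131.6] yaw -25.4 tilt [ 0.011 -0.005] F [ 0.8 -0.1  0.4] open 51.2 j6 2.45
[[[0.0, -0.2, -0.9], [-9.1, -9.4, 23.7], 0.2], [[0.0, -0.2, -0.8], [-8.9, -9.5, 23.8], 0.2], [[0.0, -0.3, -0.9], [-8.7, -9.6, 23.8], 0.2]]
520 (array([513.6,  10.1, 132.5,  20.3, -82.6]), array([513.5,  10.2, 131.7,  20.3, -82.7]))
(array([565.1, 357.3,  85.6,  19.5,  65.6]), array([565.9, 360.5,  91.1,  20.2,  67.7]))
(array([605.7,  63.9, 172.9,  40. ,   7.1]), array([606.3,  63.9, 173. ,  39.9,   7. ]))
```

View pics/t2.png

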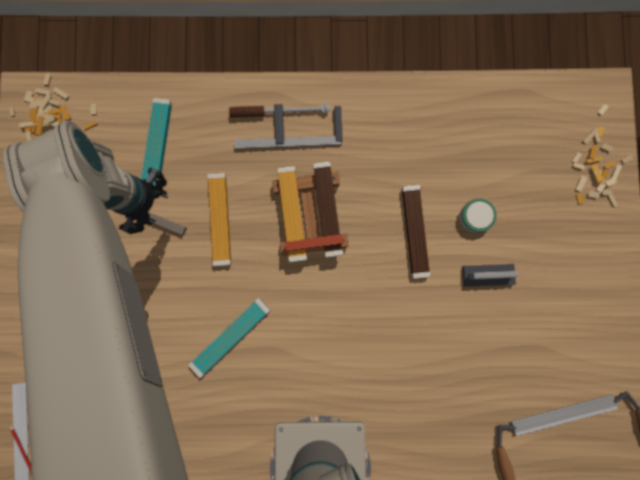

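>>> drive_tool(rows=[[[0.0,-0.2,-0.9],[-11,-14,22],0.2],[[0.0,-0.2,-0.8],[-7,-10,22],0.2],[[0.0,-0.3,-0.9],[-3,-4,18],0.2],[[0,0,0],[0,0,0],0.2]])

```text
clock: 8.78
tool_pos: [0.5819, 0.3918, 0.0646]
eef_rot: [0.981, -0.192, 0.001, -0.004]
wrist_force: [-2.2, -1.0, -1.0]
opening: 0.0515
```

```bash
python3 - <<'E'
from plan import *
where(); plan([(574.3,380.5,20,-22.8,25)],0.2)
E
```

```text
t8.78 [581.9 391.8  64.6] yaw -22.1 tilt [0.004 0.007] F [-2.2 -1.  -1. ] open 51.5 j6 2.46
[[[-0.2, 0.0, 0.3], [-1.4, 6.8, 22.2], 0.2], [[-0.3, 0.0, 0.4], [-1.4, 6.8, 22.3], 0.2]]
```

>>> drive_tool(rows=[[[-0.2,0,0.3],[-1.5,7,16],0.2],[[-0.2,0,0.3],[-1.5,5,14],0.2],[[0,0,0],[0,0,10],0.2],[[0,0,0],[0,0,1],0.2]])

```text
clock: 9.12
tool_pos: [0.5744, 0.3804, 0.0221]
eef_rot: [0.98, -0.197, 0.0, 0.0]
wrist_force: [-1.1, -0.2, 0.3]
opening: 0.0512
```

```bash
python3 - <<'E'
from plan import *
where(); plan([(574.3,380.5,4,-22.8,12)],0.2)
E
```

```text
t9.12 [574.4 380.4  22.1] yaw -22.7 tilt [ 0.001 -0.001] F [-1.1 -0.2  0.3] open 51.2 j6 2.46
[[[0.0, 0.0, 0.0], [-0.1, 0.0, 9.0], 0.2], [[0.0, 0.0, 0.1], [-0.1, 0.0, 9.1], 0.2]]
```

>>> drive_tool(rows=[[[0,0,0],[0,0,8],0],[[0,0,0],[0,0,6],-0.3],[[0,0,0],[0,0,4],-1],[[0,0,0],[0,0,1],-1],[[0,0,0],[0,0,1],-1]])

```text
clock: 9.53
tool_pos: [0.577, 0.3804, 0.0056]
eef_rot: [0.98, -0.198, 0.002, -0.001]
wrist_force: [-3.4, -0.5, 3.9]
opening: 0.0189
```

>>> drive_tool(rows=[[[0,0,0],[0,0,1],-1],[[0,0,0],[0,0,0],-1]])

```text
clock: 9.7
tool_pos: [0.5774, 0.3805, 0.006]
eef_rot: [0.98, -0.198, 0.002, -0.001]
wrist_force: [-0.8, 0.2, -0.2]
opening: 0.019
```

```bash
python3 - <<'E'
from plan import *
where(); plan([(574.3,380.5,60,-22.8,30),(600,300,150,-10),(662.4,60,130,7.1)],-1)
E
```

```text
t9.70 [577.4 380.5   6. ] yaw -22.8 tilt [0.005 0.002] F [-0.8  0.2 -0.2] open 19.0 j6 2.46
[[[-0.1, -0.1, 0.0], [-1.3, 0.5, -27.0], -1], [[-0.1, -0.1, 0.0], [-1.4, 0.6, -27.0], -1], [[0.0, 0.0, -3.2], [13.7, 16.0, -22.5], -1], [[0.0, 0.0, -3.2], [12.8, 16.8, -22.5], -1], [[0.0, 0.0, -3.2], [11.9, 17.5, -22.5], -1]]
[[[0.0, 0.0, -3.2], [10.9, 18.1, -22.5], -1], [[0.0, 0.0, -2.4], [14.7, 32.2, 2.9], -1], [[0.0, 0.0, -2.5], [13.4, 32.8, 2.8], -1], [[0.0, 0.0, -2.4], [11.9, 33.4, 2.9], -1], [[0.0, 0.0, -2.5], [10.5, 33.8, 2.8], -1]]
[[[0.0, 0.0, -2.4], [9.1, 34.3, 2.9], -1], [[0.0, 0.0, -2.5], [7.6, 34.6, 2.8], -1], [[0.0, 0.0, -2.4], [6.1, 34.9, 2.9], -1]]
```

>>> drive_tool(rows=[[[-0.1,-0.1,0.0],[-1.3,0.5,-27.0],-1],[[-0.1,-0.1,0.0],[-1.4,0.6,-27.0],-1],[[0.0,0.0,-3.2],[13.7,16.0,-22.5],-1],[[0.0,0.0,-3.2],[12.8,16.8,-22.5],-1],[[0.0,0.0,-3.2],[11.9,17.5,-22.5],-1]])

```text
clock: 10.12
tool_pos: [0.5899, 0.3209, 0.1234]
eef_rot: [0.994, -0.109, -0.004, 0.002]
wrist_force: [0.6, 0.0, -0.7]
opening: 0.0189
```

>>> drive_tool(rows=[[[0.0,0.0,-3.2],[10.9,18.1,-22.5],-1],[[0.0,0.0,-2.4],[14.7,32.2,2.9],-1],[[0.0,0.0,-2.5],[13.4,32.8,2.8],-1],[[0.0,0.0,-2.4],[11.9,33.4,2.9],-1],[[0.0,0.0,-2.5],[10.5,33.8,2.8],-1]])

```text
clock: 10.53
tool_pos: [0.6453, 0.1644, 0.146]
eef_rot: [1.0, 0.014, 0.008, -0.002]
wrist_force: [0.6, -0.0, 0.3]
opening: 0.0187
```

```bash
python3 - <<'E'
from plan import *
where(); plan([(662.4,28.8,120,7.1,35)],-1)
E
```

```text
t10.53 [645.3 164.4 146. ] yaw 1.6 tilt [0.015 0.004] F [ 0.6 -0.   0.3] open 18.7 j6 1.69
[[[0.0, -0.2, -1.4], [3.2, 34.0, 6.4], -1], [[-0.1, -0.2, -1.4], [2.4, 34.1, 6.4], -1], [[0.0, -0.2, -1.3], [1.6, 34.2, 6.5], -1], [[-0.1, -0.3, -1.4], [0.8, 34.2, 6.4], -1]]
```

>>> drive_tool(rows=[[[0.0,-0.2,-1.4],[3.2,34.0,6.4],-1],[[-0.1,-0.2,-1.4],[2.4,34.1,6.4],-1],[[0.0,-0.2,-1.3],[1.6,34.2,6.5],-1],[[-0.1,-0.3,-1.4],[0.8,15,6.4],-1],[[0,0,0],[0,0,4],-1]])

```text
clock: 10.95
tool_pos: [0.668, 0.0347, 0.1171]
eef_rot: [0.998, 0.062, 0.006, 0.002]
wrist_force: [0.1, 0.9, -0.5]
opening: 0.0191
```

```bash
python3 - <<'E'
from plan import *
where(); plan([(662.4,28.8,80,7.1,15)],-1)
p,d,c,T,st=snap('wrist','w5')
E
```

```text
t10.95 [668.   34.7 117.1] yaw 7.1 tilt [ 0.012 -0.004] F [ 0.1  0.9 -0.5] open 19.1 j6 1.40
[[[0.1, -0.2, 0.0], [-2.2, 1.7, 12.3], -1], [[0.1, -0.2, 0.0], [-2.2, 1.7, 12.4], -1], [[0.1, -0.3, 0.0], [-2.2, 1.7, 12.3], -1]]
```

View pics/w5.png

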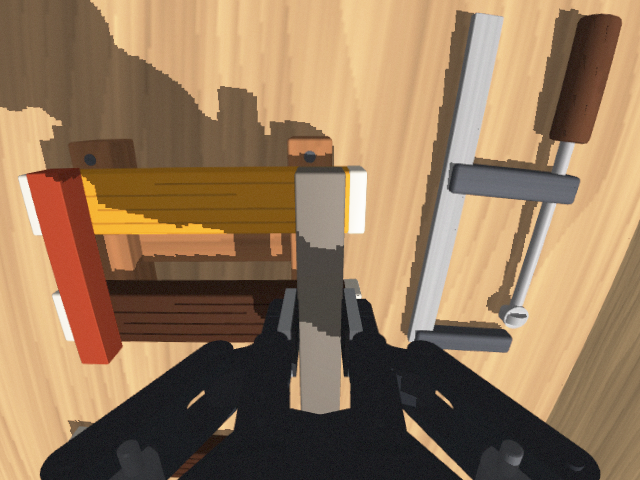

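>>> drive_tool(rows=[[[0.1,-0.2,0],[-3,2.5,12],-1],[[0.1,-0.2,0],[-2,1.5,12],-1],[[0.1,-0.2,0],[-1,1,10],-1],[[0,0,0],[0,0,3],-1],[[0,0,0],[0,0,1],-1]])

```text
clock: 11.42
tool_pos: [0.6609, 0.0341, 0.0739]
eef_rot: [0.998, 0.063, -0.001, -0.002]
wrist_force: [-0.3, -0.4, -0.4]
opening: 0.0191
```

```bash
python3 - <<'E'
from plan import *
where(); plan([(662.4,28.8,66,7.1,5)],-1)
E
```

```text
t11.42 [660.9  34.1  73.9] yaw 7.2 tilt [-0.002  0.003] F [-0.3 -0.4 -0.4] open 19.1 j6 1.40
[[[-0.1, 0.0, 0.1], [0.4, 2.8, 3.9], -1], [[-0.1, 0.1, 0.0], [0.4, 2.7, 3.9], -1]]
```

>>> drive_tool(rows=[[[-0.1,0,0],[0.5,3.5,3],-1],[[-0.1,0,0],[0.5,3,3],-1],[[0,0,0],[0,0.5,2.5],-1],[[0,0,0],[0,0,1.5],-1],[[0,0,0],[0,0,1],-1]])

```text
clock: 11.83
tool_pos: [0.6629, 0.0291, 0.0647]
eef_rot: [0.998, 0.065, -0.0, 0.0]
wrist_force: [-0.4, 0.4, 0.4]
opening: 0.0189
```

```bash
python3 - <<'E'
from plan import *
where(); plan([(662.4,28.8,65,7.1,5)],-1)
E
```

```text
t11.83 [662.9  29.1  64.7] yaw 7.5 tilt [-0.001 -0.001] F [-0.4  0.4  0.4] open 18.9 j6 1.39
[[[0.0, 0.1, 0.4], [-0.6, 0.2, -0.3], -1]]
```

>>> drive_tool(rows=[[[0,0,0.3],[-0.5,0,1.5],-1],[[0,0,0],[0,0,1],-1]])

```text
clock: 12.0
tool_pos: [0.6633, 0.0291, 0.0646]
eef_rot: [0.998, 0.062, 0.001, 0.0]
wrist_force: [-2.8, -0.0, 4.7]
opening: 0.019
```

>>> drive_tool(rows=[[[0,0,0],[0,0,-0.5],-0.4],[[0,0,0],[0,0,0],-0.3],[[0,0,0],[0,0,0],-0.2],[[0,0,0],[0,0,-3],0],[[0,0,0],[0,0,-15],0]])

```text
clock: 12.42
tool_pos: [0.6616, 0.029, 0.0799]
eef_rot: [0.998, 0.062, -0.001, 0.0]
wrist_force: [-0.6, 0.4, -0.4]
opening: 0.0426
```

>>> drive_tool(rows=[[[0,0,0],[0,0,-35],0.2],[[0,0,0],[0,0,-35],0.5]])

```text
clock: 12.58
tool_pos: [0.6567, 0.0292, 0.1446]
eef_rot: [0.998, 0.062, -0.008, -0.001]
wrist_force: [0.9, -1.4, -0.1]
opening: 0.062
```

```bash
python3 - <<'E'
from plan import *
where(); plan([(575.5,230,110,93.9)],1,tstep=6.5)
E
```

```text
t12.58 [656.7  29.2 144.6] yaw 7.1 tilt [-0.017  0.   ] F [ 0.9 -1.4 -0.1] open 62.0 j6 1.39
[[[-0.1, 0.0, -6.2], [-3.9, -14.9, 2.6], 1], [[-0.1, 0.1, -6.2], [-2.3, -15.3, 2.5], 1], [[-0.1, 0.1, -6.2], [-0.6, -15.5, 2.5], 1], [[0.0, 0.1, -6.2], [1.0, -15.4, 2.5], 1], [[0.0, 0.0, -6.2], [2.7, -15.2, 2.5], 1]]
[[[-0.1, 0.0, -6.2], [4.3, -14.9, 2.5], 1], [[-0.1, 0.1, -6.2], [5.9, -14.3, 2.5], 1], [[0.0, 0.0, -6.2], [7.4, -13.6, 2.4], 1], [[-0.1, 0.1, -6.2], [8.8, -12.7, 2.4], 1], [[0.0, 0.0, -6.2], [10.1, -11.7, 2.5], 1]]
[[[-0.1, 0.1, -6.2], [11.3, -10.5, 2.4], 1], [[0.0, 0.0, -6.2], [12.4, -9.3, 2.5], 1], [[-0.1, 0.1, -6.2], [13.4, -7.8, 2.4], 1], [[0.0, 0.0, -6.2], [14.1, -6.4, 2.5], 1]]
```

>>> drive_tool(rows=[[[-0.1,0.0,-6.2],[-3.9,-14.9,2.6],1],[[-0.1,0.1,-6.2],[-2.3,-15.3,2.5],1],[[-0.1,0.1,-6.2],[-0.6,-15.5,2.5],1],[[0.0,0.1,-6.2],[1.0,-15.4,2.5],1],[[0.0,0.0,-6.2],[2.7,-15.2,2.5],1]])

```text
clock: 13.0
tool_pos: [0.6372, 0.0996, 0.1444]
eef_rot: [0.942, 0.335, 0.006, 0.004]
wrist_force: [0.3, 0.2, -0.0]
opening: 0.0855
```

>>> drive_tool(rows=[[[-0.1,0.0,-6.2],[4.3,-14.9,2.5],1],[[-0.1,0.1,-6.2],[5.9,-14.3,2.5],1],[[0.0,0.0,-6.2],[7.4,-13.6,2.4],1],[[-0.1,0.1,-6.2],[8.8,-12.7,2.4],1],[[0.0,0.0,-6.2],[10.1,-11.7,2.5],1]])

```text
clock: 13.42
tool_pos: [0.6057, 0.1737, 0.1312]
eef_rot: [0.811, 0.585, 0.008, 0.008]
wrist_force: [-0.3, 0.8, 0.3]
opening: 0.0854
```

>>> drive_tool(rows=[[[-0.1,0.1,-6.2],[11.3,-10.5,2.4],1],[[0.0,0.0,-6.2],[12.4,-9.3,2.5],1],[[-0.1,0.1,-6.2],[13.4,-7.8,2.4],1],[[0.0,0.0,-6.2],[14.1,-6.4,2.5],1]])

```text
clock: 13.75
tool_pos: [0.5787, 0.2326, 0.1201]
eef_rot: [0.658, 0.753, 0.008, 0.011]
wrist_force: [0.0, 0.1, 0.1]
opening: 0.0854
```

```bash
python3 - <<'E'
from plan import *
where(); plan([(575.5,235.8,60,93.9,20)],1,tstep=6.5)
p,d,c,T,st=snap('top','t3'); P=cloud(c,T,d); vv,uu=np.nonzero(np.abs(P[...,2]-.079)<.005)
q=np.c_[uu,vv]
k=(uu>250)&(uu<360)&(vv>225)&(vv<265); print(fit(c,T,q[k],.079))
k=(uu>250)&(uu<360)&(vv>165)&(vv<205); print(fit(c,T,q[k],.079))
p,d,c,T,st=snap('wrist','w6')
E
```

```text
t13.75 [578.7 232.6 120.1] yaw 97.7 tilt [ 0.027 -0.001] F [0.  0.1 0.1] open 85.4 j6 0.15
[[[0.4, 0.1, 1.0], [1.0, -1.1, 15.0], 1], [[0.4, 0.0, 0.9], [0.9, -1.0, 15.0], 1], [[0.4, 0.1, 1.0], [0.9, -0.9, 15.0], 1], [[0.3, 0.0, 0.9], [0.9, -0.8, 15.0], 1]]
(array([513.4,  10.6, 132.5,  20.4, -82.6]), array([513.4,  10.2, 131.7,  20.6, -82.7]))
(array([662.6,  29.6, 132.3,  20.7, -82.9]), array([662.2,  29.5, 131.3,  21.4, -82.8]))
```

View pics/t3.png

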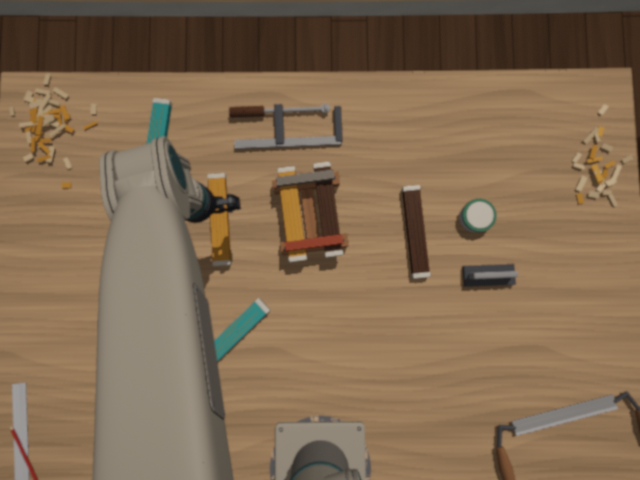

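View pics/w6.png

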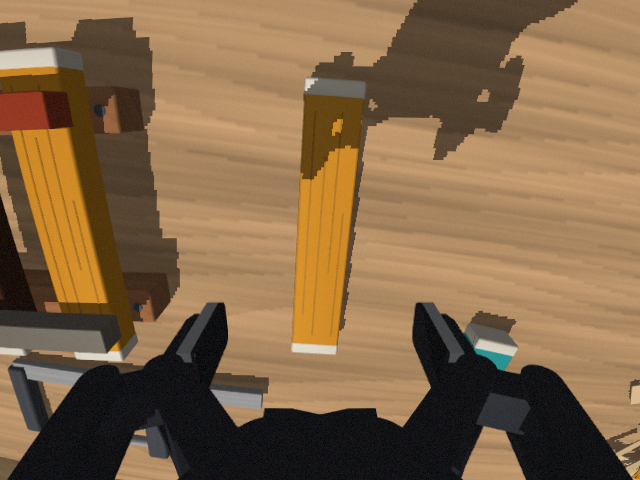

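>>> drive_tool(rows=[[[0.5,0.1,1.2],[1.5,-1.5,25],1],[[0.5,0.0,1.2],[1.5,-1.0,25],1],[[0.5,0.1,1.2],[0.9,-0.9,25],1],[[0.3,0.0,0.5],[0.5,-0.5,10],1],[[0,0,0],[0,0,2],1]])

```text
clock: 14.27
tool_pos: [0.58, 0.2371, 0.0339]
eef_rot: [0.69, 0.724, 0.001, 0.001]
wrist_force: [0.6, -0.1, 1.1]
opening: 0.0854
```

```bash
python3 - <<'E'
from plan import *
where(); plan([(575.5,235.8,5,93.9,13)],1,tstep=6.5)
E
```

```text
t14.27 [580.  237.1  33.9] yaw 92.7 tilt [ 0.003 -0.   ] F [ 0.6 -0.1  1.1] open 85.4 j6 0.24
[[[0.1, 0.0, -0.4], [-0.4, -1.6, 9.6], 1], [[0.0, 0.0, -0.4], [-0.3, -1.5, 9.6], 1], [[0.1, 0.0, -0.4], [-0.4, -1.5, 9.7], 1]]
```

>>> drive_tool(rows=[[[0.1,0,-0.4],[-0.5,-2,10],1],[[0,0,-0.4],[-0.4,-2,9],1],[[0,0,-0.4],[0,-1.5,6],0.4],[[0,0,0],[0,-0.5,2],-0.4],[[0,0,0],[0,0,1],-0.6]])

```text
clock: 14.68
tool_pos: [0.5762, 0.2347, 0.0059]
eef_rot: [0.683, 0.731, 0.002, 0.002]
wrist_force: [0.8, 0.1, 0.3]
opening: 0.0515
```

>>> drive_tool(rows=[[[0,0,0],[0,0,1],-0.6],[[0,0,0],[0,0,0.5],-0.6],[[0,0,0],[0,0,0],-0.6]])

```text
clock: 14.93
tool_pos: [0.5769, 0.2355, 0.0058]
eef_rot: [0.683, 0.731, 0.003, 0.002]
wrist_force: [-0.6, 0.1, -1.9]
opening: 0.039
```

```bash
python3 - <<'E'
from plan import *
where()
E
```

```text
t14.93 [576.9 235.5   5.8] yaw 93.9 tilt [0.007 0.002] F [-0.6  0.1 -1.9] open 39.0 j6 0.22
```

>>> drive_tool(rows=[[[0,0,0],[0,0,-0.5],-1],[[0.1,0.3,0],[0,0,-20],-1],[[0,0,0],[0,0,-35],-1],[[0,0,0],[0,0,-35],-1],[[0,0,0],[0,0,-30],-1]], force=60)

```text
clock: 15.35
tool_pos: [0.5674, 0.2321, 0.1195]
eef_rot: [0.683, 0.731, -0.006, -0.006]
wrist_force: [0.4, 0.3, -2.6]
opening: 0.0386
```

```bash
python3 - <<'E'
from plan import *
where(); plan([(583,75,145,97.1)],-1,tstep=6.5)
E
```

```text
t15.35 [567.4 232.1 119.5] yaw 93.9 tilt [-0.017 -0.   ] F [ 0.4  0.3 -2.6] open 38.6 j6 0.21
[[[-0.2, 0.0, -0.8], [-39.4, 1.1, -6.5], -1], [[-0.3, 0.0, -0.8], [-39.5, 0.6, -6.4], -1], [[-0.2, 0.0, -0.8], [-39.5, 0.1, -6.4], -1], [[-0.3, -0.1, -0.8], [-39.4, -0.5, -6.5], -1]]
```

>>> drive_tool(rows=[[[-0.2,0.0,-0.8],[-39,3,-8],-1],[[-0.3,0.0,-0.8],[-39,2,-8],-1],[[-0.2,0.0,-0.8],[-39,1,-8],-1],[[-0.3,-0.1,-0.8],[-25,0,-5],-1],[[0,0,0],[-5,0,0],-1]])

```text
clock: 15.77
tool_pos: [0.5938, 0.0856, 0.1597]
eef_rot: [0.658, 0.753, 0.008, 0.007]
wrist_force: [-0.5, 0.0, -2.5]
opening: 0.0385
```

```bash
python3 - <<'E'
from plan import *
where(); plan([(583,61,110,97.1,20)],-1,tstep=6.5)
p,d,c,T,st=snap('wrist','w7')
E
```

```text
t15.77 [593.8  85.6 159.7] yaw 97.7 tilt [0.02  0.003] F [-0.5  0.  -2.5] open 38.5 j6 -0.10
[[[0.4, 0.0, 0.2], [-7.6, -5.0, 16.5], -1], [[0.4, 0.0, 0.2], [-7.7, -4.9, 16.5], -1], [[0.4, 0.0, 0.2], [-7.6, -4.7, 16.5], -1]]
```

View pics/w7.png

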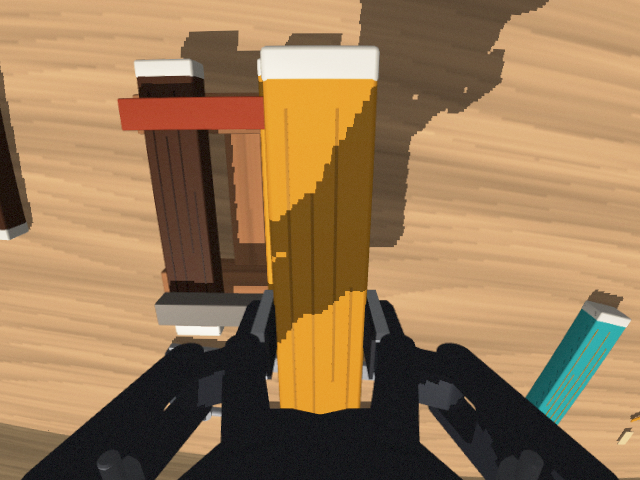

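>>> drive_tool(rows=[[[0.4,0.0,0.2],[-9,-6,12],-1],[[0.4,0.0,0.2],[-8,-5,14],-1],[[0.4,0.0,0.2],[-5,-3,14],-1],[[0,0,0],[0,0,6],-1],[[0,0,0],[0,0,2],-1]])

```text
clock: 16.23
tool_pos: [0.5791, 0.0632, 0.1036]
eef_rot: [0.662, 0.75, -0.002, -0.004]
wrist_force: [-0.3, -0.2, -2.6]
opening: 0.0382
```

```bash
python3 - <<'E'
from plan import *
where(); plan([(583,61,90,97.1,8)],-1,tstep=6.5)
E
```

```text
t16.23 [579.1  63.2 103.6] yaw 97.1 tilt [-0.009  0.003] F [-0.3 -0.2 -2.6] open 38.2 j6 -0.13
[[[-0.2, -0.1, 0.0], [-1.4, 1.9, 6.8], -1], [[-0.3, -0.1, 0.0], [-1.3, 1.8, 6.7], -1]]
```

>>> drive_tool(rows=[[[-0.2,-0.1,0],[-1.6,2,5],-1],[[-0.2,-0.1,0],[-1.2,1.5,4],-1],[[0,0,0],[0,0.5,2],-1],[[0,0,0],[0,0,1],-1]])

```text
clock: 16.57
tool_pos: [0.5811, 0.063, 0.0866]
eef_rot: [0.661, 0.751, -0.002, -0.003]
wrist_force: [-0.9, 0.3, -2.6]
opening: 0.0386
```

```bash
python3 - <<'E'
from plan import *
where(); plan([(583,61,85,97.1,8)],-1,tstep=6.5)
E
```

```text
t16.57 [581.1  63.   86.6] yaw 97.3 tilt [-0.007  0.001] F [-0.9  0.3 -2.6] open 38.6 j6 -0.13
[[[-0.4, -0.1, 0.2], [-2.2, 1.7, 1.6], -1]]
```

>>> drive_tool(rows=[[[-0.3,0,0.2],[-2.2,1.5,0.5],-1],[[-0.1,0,0],[0,0.5,1.5],-1],[[0,0,0],[0,0,1.5],-1]])

```text
clock: 16.82
tool_pos: [0.5844, 0.0615, 0.0847]
eef_rot: [0.662, 0.75, 0.001, 0.0]
wrist_force: [-6.4, 0.7, 10.8]
opening: 0.0387
```

```bash
python3 - <<'E'
from plan import *
where()
E
```

```text
t16.82 [584.4  61.5  84.7] yaw 97.2 tilt [0.002 0.001] F [-6.4  0.7 10.8] open 38.7 j6 -0.13
```

>>> drive_tool(rows=[[[0,0,0],[0,0,-0.7],0.1],[[0,0,0],[0,0,0],0.2],[[0,0,0],[0,0,-1],0.25],[[0,0,0],[0,0,-6],0.3],[[0,0,0],[0,0,-25],0.3]])

```text
clock: 17.23
tool_pos: [0.5834, 0.0614, 0.1169]
eef_rot: [0.662, 0.75, 0.001, -0.001]
wrist_force: [-0.1, -0.2, -0.2]
opening: 0.0555
```

>>> drive_tool(rows=[[[0,0,0],[0,0,-35],0.3],[[0,0,0],[0,0,-35],0.5]])

```text
clock: 17.4
tool_pos: [0.5802, 0.0612, 0.1859]
eef_rot: [0.662, 0.75, -0.002, -0.004]
wrist_force: [1.1, -0.4, 0.5]
opening: 0.0637
```

```bash
python3 - <<'E'
from plan import *
where(); plan([(543,-215,120,94.9)],1,tstep=6.5)
p,d,c,T,st=snap('wrist','w8')
E
```

```text
t17.40 [580.2  61.2 185.9] yaw 97.1 tilt [-0.008  0.002] F [ 1.1 -0.4  0.5] open 63.7 j6 -0.13
[[[-0.1, 0.0, 0.3], [-33.7, -8.8, 8.2], 1], [[-0.1, 0.0, 0.3], [-33.8, -8.7, 8.2], 1], [[0.0, 0.0, 0.3], [-33.8, -8.5, 8.2], 1], [[-0.1, 0.0, 0.3], [-33.8, -8.3, 8.2], 1], [[0.0, 0.0, 0.3], [-33.9, -8.2, 8.2], 1]]
[[[-0.1, -0.1, 0.2], [-33.9, -8.0, 8.2], 1], [[0.0, 0.0, 0.3], [-34.0, -7.9, 8.2], 1], [[-0.1, -0.1, 0.2], [-34.0, -7.8, 8.2], 1]]
```

View pics/w8.png

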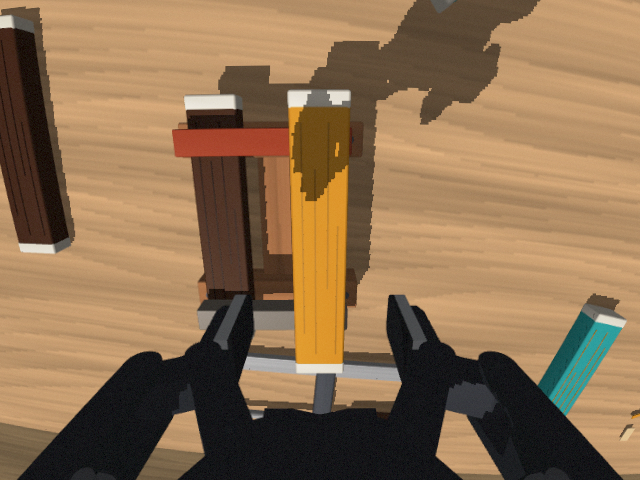

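>>> drive_tool(rows=[[[-0.1,0.0,0.3],[-33.7,-8.8,8.2],1],[[-0.1,0.0,0.3],[-33.8,-8.7,8.2],1],[[0.0,0.0,0.3],[-33.8,-8.5,8.2],1],[[-0.1,0.0,0.3],[-33.8,-8.3,8.2],1],[[0.0,0.0,0.3],[-33.9,-8.2,8.2],1]])

```text
clock: 17.87
tool_pos: [0.5747, -0.1114, 0.1662]
eef_rot: [0.666, 0.745, 0.014, 0.015]
wrist_force: [1.2, 0.1, -0.1]
opening: 0.0853
```

>>> drive_tool(rows=[[[-0.1,-0.1,0.2],[-33.9,-8.0,8.2],1],[[0.0,0.0,0.3],[-34.0,-7.9,8.2],1],[[-0.1,-0.1,0.2],[-34.0,-7.8,8.2],1],[[0,0,0],[-12,0,8],1]])

```text
clock: 18.2
tool_pos: [0.5652, -0.2375, 0.1356]
eef_rot: [0.672, 0.74, 0.015, 0.022]
wrist_force: [0.3, -0.9, 0.8]
opening: 0.0854
```

```bash
python3 - <<'E'
from plan import *
where(); plan([(542.7,-232,60,94.9,25)],1,tstep=6.5)
p,d,c,T,st=snap('top','t4'); P=cloud(c,T,d)
px=seg(P,291,213,.104)
if px is not None: print(fit(c,T,px,.104))
p,d,c,T,st=snap('wrist','w9')
E
```

```text
t18.20 [ 565.2 -237.5  135.6] yaw 95.4 tilt [ 0.052 -0.007] F [ 0.3 -0.9  0.8] open 85.4 j6 -0.61
[[[0.7, 0.2, 0.1], [2.1, -6.4, 18.6], 1], [[0.7, 0.2, 0.2], [2.1, -6.2, 18.7], 1], [[0.8, 0.1, 0.1], [2.0, -6.0, 18.7], 1], [[0.7, 0.2, 0.2], [1.9, -5.7, 18.8], 1]]
(array([583.2,  61.3, 220.4,  40. ,   7.1]), array([584.1,  61.5, 220.4,  40.1,   7.1]))
```

View pics/w9.png

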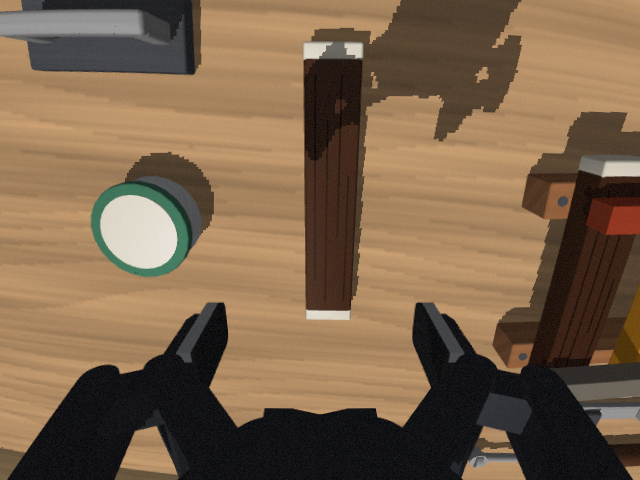

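>>> drive_tool(rows=[[[0.8,0.2,0.1],[2.5,-8,20],1],[[0.8,0.2,0.2],[2.3,-8,25],1],[[0.8,0.1,0.1],[1.5,-6,25],1],[[0.6,0.2,0.2],[1,-2,15],1],[[0,0,0],[0,0,2],1]])

```text
clock: 18.72
tool_pos: [0.5479, -0.2277, 0.0492]
eef_rot: [0.675, 0.737, 0.002, 0.001]
wrist_force: [0.4, 0.3, -0.1]
opening: 0.0856
```

```bash
python3 - <<'E'
from plan import *
where(); plan([(542.7,-232,5,94.9,13)],1,tstep=6.5)
E
```

```text
t18.72 [ 547.9 -227.7   49.2] yaw 95.0 tilt [0.005 0.002] F [ 0.4  0.3 -0.1] open 85.6 j6 -0.59
[[[0.1, 0.0, 0.0], [-1.0, -1.4, 11.0], 1], [[0.1, 0.0, 0.0], [-1.0, -1.4, 11.1], 1], [[0.0, 0.0, 0.1], [-0.9, -1.4, 11.0], 1], [[0.1, -0.1, 0.0], [-1.0, -1.4, 11.1], 1]]
```

>>> drive_tool(rows=[[[0.1,0.0,0.0],[-1.5,-2,14],1],[[0.1,0.0,0.0],[-1.2,-2,14],1],[[0.0,0.0,0.1],[-0.6,-1,8],1],[[0,0,0],[0,0,5],0.4],[[0,0,0],[0,0,1],0.2]])

```text
clock: 19.13
tool_pos: [0.5481, -0.2283, 0.0094]
eef_rot: [0.674, 0.739, 0.003, 0.002]
wrist_force: [-0.3, 0.2, 0.5]
opening: 0.0636
```

```bash
python3 - <<'E'
from plan import *
where(); plan([(542.7,-232,5,94.9,13)],1,tstep=6.5)
E
```

```text
t19.13 [ 548.1 -228.3    9.4] yaw 95.3 tilt [0.007 0.001] F [-0.3  0.2  0.5] open 63.6 j6 -0.60
[[[0.4, 0.0, 0.4], [-3.2, -5.7, 4.3], 1]]
```

>>> drive_tool(rows=[[[0.3,0,0.3],[-3,-5,2],0.2],[[0.1,0,0],[-1,-2,2],-0.2],[[0,0,0],[0,-0.5,1],-0.6],[[0,0,0],[0,0,1],-0.6],[[0,0,0],[0,0,1],-1]])

```text
clock: 19.55
tool_pos: [0.5434, -0.2338, 0.007]
eef_rot: [0.676, 0.737, 0.001, 0.002]
wrist_force: [-2.1, 1.2, 6.6]
opening: 0.0383
```

>>> drive_tool(rows=[[[0,0,0],[0,0,0.5],-1],[[0,0,0],[0,0,0],-1]])

```text
clock: 19.72
tool_pos: [0.5434, -0.2339, 0.0072]
eef_rot: [0.676, 0.737, 0.002, 0.002]
wrist_force: [0.2, 1.0, -1.3]
opening: 0.0387
```

```bash
python3 - <<'E'
from plan import *
where()
E
```

```text
t19.72 [ 543.4 -233.9    7.2] yaw 95.0 tilt [ 0.005 -0.001] F [ 0.2  1.  -1.3] open 38.7 j6 -0.60
```

>>> drive_tool(rows=[[[0.1,0,0],[0,0,-15],-1],[[0.2,0,0],[0,0,-35],-1],[[0,0,0],[0,0,-38],-1],[[0,0,0],[0,0,-38],-1],[[0,0,0],[0,0,-10],-1]])

```text
clock: 20.13
tool_pos: [0.5377, -0.2317, 0.1403]
eef_rot: [0.676, 0.737, -0.003, -0.007]
wrist_force: [1.5, 0.0, -0.6]
opening: 0.039
```

```bash
python3 - <<'E'
from plan import *
where(); plan([(593,-30,150,97.1)],-1,tstep=6.5)
E
```

```text
t20.13 [ 537.7 -231.7  140.3] yaw 94.9 tilt [-0.014  0.005] F [ 1.5  0.  -0.6] open 39.0 j6 -0.60
[[[-0.1, -0.1, -0.4], [32.7, 12.1, -1.6], -1], [[-0.1, -0.1, -0.4], [32.6, 12.3, -1.6], -1], [[-0.1, 0.0, -0.3], [32.5, 12.5, -1.6], -1], [[-0.2, -0.1, -0.4], [32.5, 12.7, -1.6], -1], [[-0.1, 0.0, -0.3], [32.4, 12.9, -1.7], -1]]
[[[-0.2, -0.1, -0.4], [32.3, 13.0, -1.6], -1]]
```

>>> drive_tool(rows=[[[-0.1,-0.1,-0.4],[32.7,12.1,-3],-1],[[-0.1,-0.1,-0.4],[32.6,12.3,-3],-1],[[-0.1,0.0,-0.3],[32.5,12.5,-3],-1],[[-0.2,-0.1,-0.4],[32.5,12.7,-3],-1],[[-0.1,0.0,-0.3],[32.4,12.9,-1.7],-1]])

```text
clock: 20.55
tool_pos: [0.5886, -0.0683, 0.1573]
eef_rot: [0.669, 0.743, -0.001, 0.006]
wrist_force: [-0.0, 0.2, -1.0]
opening: 0.0385
```

```bash
python3 - <<'E'
from plan import *
where(); plan([(593.3,-22.1,115,97.1,20)],-1,tstep=6.5)
p,d,c,T,st=snap('wrist','w10')
E
```

```text
t20.55 [588.6 -68.3 157.3] yaw 96.0 tilt [ 0.007 -0.009] F [-0.   0.2 -1. ] open 38.5 j6 -0.33
[[[0.1, 0.1, -0.3], [11.5, 2.3, 10.5], -1], [[0.1, 0.1, -0.3], [11.4, 2.4, 10.5], -1], [[0.1, 0.2, -0.3], [11.4, 2.4, 10.5], -1], [[0.0, 0.1, -0.2], [11.4, 2.6, 10.6], -1]]
```

View pics/w10.png

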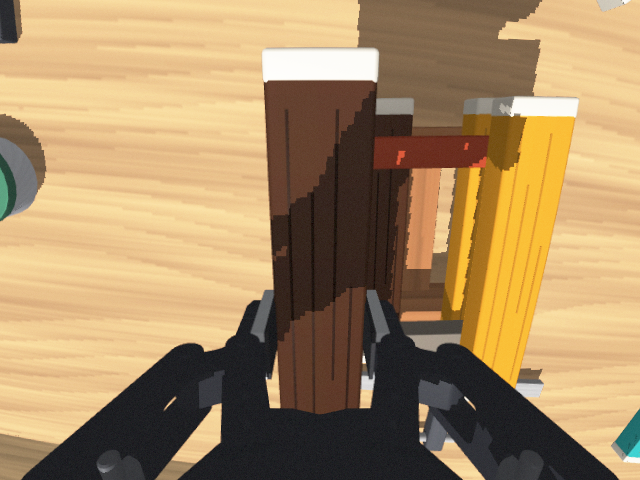

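>>> drive_tool(rows=[[[0.1,0.1,-0.3],[12,1,10],-1],[[0.1,0.1,-0.3],[12,1,12],-1],[[0.1,0.2,-0.3],[9,1,12],-1],[[0.0,0.1,-0.2],[3,0,6],-1],[[0,0,0],[0,0,2],-1]])

```text
clock: 21.02
tool_pos: [0.5885, -0.0213, 0.11]
eef_rot: [0.657, 0.754, 0.002, -0.001]
wrist_force: [-0.8, 0.3, -1.7]
opening: 0.0386
```

```bash
python3 - <<'E'
from plan import *
where(); plan([(593.3,-22.1,94,97.1,8)],-1,tstep=6.5)
E
```

```text
t21.02 [588.5 -21.3 110. ] yaw 97.8 tilt [0.001 0.005] F [-0.8  0.3 -1.7] open 38.6 j6 -0.28
[[[0.0, -0.1, 0.2], [-0.5, 1.5, 5.3], -1], [[0.0, -0.1, 0.2], [-0.5, 1.5, 5.3], -1], [[0.1, -0.1, 0.3], [-0.4, 1.6, 5.4], -1]]
```

>>> drive_tool(rows=[[[0.0,-0.1,0.2],[-0.5,2,6],-1],[[0.0,-0.1,0.2],[-0.3,2,6],-1],[[0,-0.1,0.2],[0,1,4],-1],[[0,0,0],[0,0,2],-1],[[0,0,0],[0,0,1],-1]])

```text
clock: 21.43
tool_pos: [0.5928, -0.0248, 0.0869]
eef_rot: [0.663, 0.748, -0.001, -0.0]
wrist_force: [-0.8, 0.1, -1.6]
opening: 0.0387
```

```bash
python3 - <<'E'
from plan import *
where(); plan([(593.3,-22.1,86,97.1,8)],-1,tstep=6.5)
E
```

```text
t21.43 [592.8 -24.8  86.9] yaw 96.9 tilt [-0.002 -0.002] F [-0.8  0.1 -1.6] open 38.7 j6 -0.27
[[[-0.1, 0.1, -0.2], [2.6, 0.8, 0.9], -1]]
```

>>> drive_tool(rows=[[[-0.1,0.1,-0.2],[3,0.5,0],-1],[[0,0,0],[0.5,0,1],-1],[[0,0,0],[0,0,1.5],-1]])

```text
clock: 21.68
tool_pos: [0.5934, -0.0219, 0.086]
eef_rot: [0.663, 0.749, 0.0, 0.0]
wrist_force: [-6.3, 0.6, 13.5]
opening: 0.0388
```

```bash
python3 - <<'E'
from plan import *
where()
E
```

```text
t21.68 [593.4 -21.9  86. ] yaw 97.0 tilt [ 0. -0.] F [-6.3  0.6 13.5] open 38.8 j6 -0.27
```

>>> drive_tool(rows=[[[0,0,0],[0,0,-0.8],0.1],[[0,0,0],[0,0,0],0.2],[[0,0,0],[0,0,-1],0.25],[[0,0,0],[0,0,-6],0.25],[[0,0,0],[0,0,-25],0.25]])

```text
clock: 22.1
tool_pos: [0.5913, -0.0215, 0.1175]
eef_rot: [0.662, 0.749, -0.001, -0.002]
wrist_force: [-0.7, 0.2, -0.4]
opening: 0.0535
```

>>> drive_tool(rows=[[[0,0,0],[0,0,-35],0.3],[[0,0,0],[0,0,-35],0.5]])

```text
clock: 22.27
tool_pos: [0.5882, -0.021, 0.1862]
eef_rot: [0.662, 0.749, -0.004, -0.005]
wrist_force: [0.1, 0.2, 0.2]
opening: 0.0636
```

```bash
python3 - <<'E'
from plan import *
where(); plan([(440,-360,150,2)],0.3,tstep=6.5)
E
```

```text
t22.27 [588.2 -21.  186.2] yaw 97.0 tilt [-0.013  0.002] F [0.1 0.2 0.2] open 63.6 j6 -0.27
[[[0.0, 0.0, 6.3], [-21.2, -12.5, 2.5], 0.3], [[0.0, 0.0, 6.3], [-22.5, -10.1, 2.5], 0.3], [[0.0, 0.0, 6.3], [-23.5, -7.6, 2.5], 0.3], [[0.0, 0.0, 6.3], [-24.1, -5.0, 2.5], 0.3], [[0.0, 0.1, 6.3], [-24.5, -2.3, 2.5], 0.3]]
[[[-0.1, 0.0, 6.4], [-24.7, 0.4, 2.5], 0.3], [[0.0, 0.1, 6.3], [-24.5, 3.1, 2.5], 0.3], [[-0.1, 0.0, 6.4], [-24.0, 5.8, 2.4], 0.3], [[0.0, 0.1, 6.3], [-23.2, 8.4, 2.4], 0.3], [[-0.1, 0.0, 6.4], [-22.1, 10.9, 2.4], 0.3]]
[[[0.0, 0.1, 6.3], [-20.7, 13.3, 2.4], 0.3], [[-0.1, 0.0, 6.4], [-19.2, 15.5, 2.4], 0.3], [[0.0, 0.1, 6.3], [-17.3, 17.6, 2.4], 0.3], [[-0.1, 0.0, 6.4], [-15.3, 19.4, 2.4], 0.3], [[0.0, 0.1, 6.3], [-13.0, 20.9, 2.4], 0.3]]
```

>>> drive_tool(rows=[[[0.0,0.0,6.3],[-21.2,-12.5,2.5],0.3],[[0.0,0.0,6.3],[-22.5,-10.1,2.5],0.3],[[0.0,0.0,6.3],[-23.5,-7.6,2.5],0.3],[[0.0,0.0,6.3],[-24.1,-5.0,2.5],0.3],[[0.0,0.1,6.3],[-24.5,-2.3,2.5],0.3]])

```text
clock: 22.68
tool_pos: [0.5487, -0.1352, 0.19]
eef_rot: [0.845, 0.535, 0.007, 0.005]
wrist_force: [0.2, 0.3, -0.2]
opening: 0.0557
```

>>> drive_tool(rows=[[[-0.1,0.0,6.4],[-24.7,0.4,2.5],0.3],[[0.0,0.1,6.3],[-24.5,3.1,2.5],0.3],[[-0.1,0.0,6.4],[-24.0,5.8,2.4],0.3],[[0.0,0.1,6.3],[-23.2,8.4,2.4],0.3],[[-0.1,0.0,6.4],[-22.1,10.9,2.4],0.3]])

```text
clock: 23.1
tool_pos: [0.4956, -0.2529, 0.1809]
eef_rot: [0.963, 0.27, 0.014, 0.007]
wrist_force: [1.1, -0.7, 0.4]
opening: 0.0557
```

>>> drive_tool(rows=[[[0.0,0.1,6.3],[-20.7,13.3,2.4],0.3],[[-0.1,0.0,6.4],[-19.2,15.5,2.4],0.3],[[0.0,0.1,6.3],[-17.3,17.6,2.4],0.3],[[-0.1,0.0,6.4],[-15.3,19.4,2.4],0.3],[[0.0,0.1,6.3],[-13.0,20.9,2.4],0.3]])

```text
clock: 23.52
tool_pos: [0.4386, -0.3696, 0.1711]
eef_rot: [1.0, -0.018, 0.02, 0.006]
wrist_force: [-0.3, 0.2, 0.0]
opening: 0.0556
```

```bash
python3 - <<'E'
from plan import *
where(); plan([(438.3,-402,90,2,25)],.3,tstep=6.5)
p,d,c,T,st=snap('top','t5'); P=cloud(c,T,d)
for s in [(291,213),(328,208)]:
    px=seg(P,*s,.104)
    if px is not None: print(fit(c,T,px,.104))
p,d,c,T,st=snap('wrist','w11'); P=cloud(c,T,d)
m=(np.abs(P[...,2]-.057)<.006).astype(np.uint8)
n,l,stt,cen=cv2.connectedComponentsWithStats(m,connectivity=4)
for k in range(1,n):
    if stt[k,4]>800:
        vv,uu=np.nonzero(l==k); print(stt[k],*fit(c,T,np.c_[uu,vv],.057))
E
```

```text
t23.52 [ 438.6 -369.6  171.1] yaw -2.0 tilt [ 0.041 -0.012] F [-0.3  0.2  0. ] open 55.6 j6 0.78
[[[0.2, -0.6, -1.0], [-0.6, 7.9, 20.3], 0.3], [[0.2, -0.6, -1.0], [-0.5, 7.9, 20.3], 0.3], [[0.1, -0.6, -1.0], [-0.5, 8.0, 20.3], 0.3], [[0.2, -0.5, -1.0], [-0.4, 8.1, 20.4], 0.3]]
(array([583.2,  61.4, 220.6,  40. ,   7.1]), array([584.2,  61.5, 220.2,  40.1,   7.1]))
(array([592.3, -21.7, 220.5,  40. ,   6.9]), array([593.2, -21.6, 220.3,  40. ,   6.9]))
[ 304  205   25  109 1766] [ 438.2 -398.8   99.2   13.7  -88.2] [ 438.3 -401.9  100.2   13.8  -88.1]
```

View pics/w11.png

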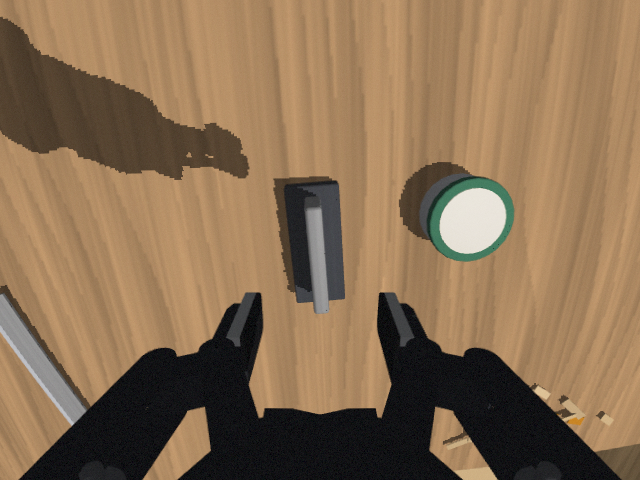

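>>> drive_tool(rows=[[[0.3,-0.6,-1.2],[-1,10,22],0.3],[[0.2,-0.6,-1.2],[-0.6,10,25],0.3],[[0.1,-0.6,-1.2],[-0.5,8,25],0.3],[[0.1,-0.4,-0.5],[0,3,12],0.3],[[0,0,0],[0,0,2],0.3]])

```text
clock: 24.03
tool_pos: [0.441, -0.4062, 0.0882]
eef_rot: [1.0, 0.022, 0.004, 0.003]
wrist_force: [0.1, 0.5, 0.3]
opening: 0.0555
```

```bash
python3 - <<'E'
from plan import *
where(); plan([(438.3,-402,33,2,15)],.3,tstep=6.5)
E
```

```text
t24.03 [ 441.  -406.2   88.2] yaw 2.5 tilt [ 0.008 -0.007] F [0.1 0.5 0.3] open 55.5 j6 0.67
[[[0.1, -0.1, 0.1], [-0.7, -1.2, 13.8], 0.3], [[0.1, -0.1, 0.1], [-0.7, -1.2, 13.8], 0.3], [[0.1, -0.1, 0.2], [-0.7, -1.1, 13.8], 0.3], [[0.1, -0.2, 0.1], [-0.7, -1.1, 13.8], 0.3]]
```

>>> drive_tool(rows=[[[0.1,-0.1,0.1],[-1,-2,14],0.3],[[0.1,-0.1,0.1],[-1,-1.5,14],0.3],[[0.1,-0.1,0.2],[-0.7,-1,10],0.3],[[0,-0.1,0],[0,0,5],0.2],[[0,0,0],[0,0,1],0]])

```text
clock: 24.45
tool_pos: [0.4412, -0.4001, 0.0461]
eef_rot: [1.0, 0.021, 0.002, 0.001]
wrist_force: [1.0, -0.1, -0.7]
opening: 0.0426
```

```bash
python3 - <<'E'
from plan import *
where(); plan([(438.3,-402,33,2,15)],.0,tstep=6.5)
E
```

```text
t24.45 [ 441.2 -400.1   46.1] yaw 2.4 tilt [ 0.004 -0.002] F [ 1.  -0.1 -0.7] open 42.6 j6 0.68
[[[0.1, -0.2, 0.4], [-3.1, 1.8, 13.1], 0.0]]
```

>>> drive_tool(rows=[[[0.1,-0.1,0.3],[-2,1.5,7],0],[[0,-0.1,0],[-1.5,1,5],-0.2],[[0,0,0],[-0.5,0,3],-0.5],[[0,0,0],[0,0,1],-1],[[0,0,0],[0,0,0.7],-1]])

```text
clock: 24.87
tool_pos: [0.4382, -0.4038, 0.0317]
eef_rot: [1.0, 0.018, 0.001, 0.002]
wrist_force: [-0.7, 3.1, 8.3]
opening: 0.013
```

>>> drive_tool(rows=[[[0,0,0],[0,0,0.7],-1],[[0,0,0],[0,0,0.5],-1],[[0,0,0],[0,0,0],-1]], force=100)

```text
clock: 25.12
tool_pos: [0.4382, -0.4038, 0.0319]
eef_rot: [1.0, 0.018, 0.001, 0.002]
wrist_force: [0.5, 0.4, -2.3]
opening: 0.0121
```

```bash
python3 - <<'E'
from plan import *
where()
p,d,c,T,st=snap('wrist','w12')
E
```

```text
t25.12 [ 438.2 -403.8   31.9] yaw 2.0 tilt [ 0.002 -0.003] F [ 0.5  0.4 -2.3] open 12.1 j6 0.68
```

View pics/w12.png

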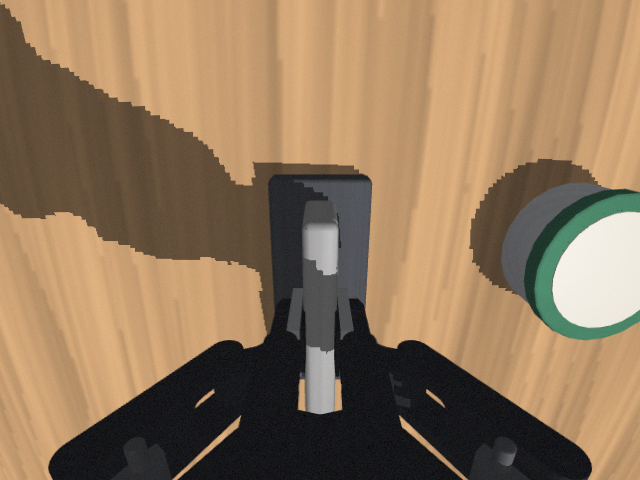

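>>> drive_tool(rows=[[[0,0,0],[0,0,-10],-1],[[0,0,0],[0,0,-25],-1],[[0,0,0],[0,0,-35],-1],[[0,0,0],[0,0,-35],-1],[[0,0,0],[0,0,-35],-1]])

```text
clock: 25.58
tool_pos: [0.4264, -0.391, 0.1567]
eef_rot: [1.0, 0.018, -0.013, -0.015]
wrist_force: [1.6, -0.7, -9.4]
opening: 0.0121
```

```bash
python3 - <<'E'
from plan import *
where(); plan([(588,-10,195,7.1,32)],-1)
E
```

```text
t25.58 [ 426.4 -391.   156.7] yaw 2.1 tilt [-0.027  0.029] F [ 1.6 -0.7 -9.4] open 12.1 j6 0.68
[[[-0.1, 0.1, -0.4], [13.4, -28.9, -2.4], -1], [[-0.1, 0.1, -0.4], [13.6, -28.8, -2.5], -1], [[-0.1, 0.1, -0.4], [13.8, -28.7, -2.5], -1], [[-0.1, 0.1, -0.4], [14.0, -28.6, -2.5], -1], [[-0.2, 0.1, -0.4], [14.2, -28.5, -2.5], -1]]
[[[-0.1, 0.1, -0.4], [14.4, -28.4, -2.6], -1], [[-0.2, 0.1, -0.4], [14.6, -28.3, -2.6], -1], [[-0.1, 0.1, -0.4], [14.8, -28.2, -2.7], -1], [[-0.2, 0.1, -0.4], [15.0, -28.1, -2.7], -1], [[-0.2, 0.1, -0.4], [15.2, -28.0, -2.8], -1]]
[[[-0.1, 0.1, -0.4], [15.4, -27.9, -2.9], -1], [[-0.2, 0.2, -0.3], [15.7, -27.8, -2.9], -1], [[-0.1, 0.1, -0.4], [15.8, -27.7, -2.9], -1]]
```

>>> drive_tool(rows=[[[-0.4,0.3,-0.4],[13.4,-28.9,-6],-1],[[-0.4,0.3,-0.4],[13.6,-28.8,-6],-1],[[-0.3,0.2,-0.4],[13.8,-28.7,-6],-1],[[-0.2,0.2,-0.4],[14.0,-28.6,-5],-1],[[-0.2,0.1,-0.4],[14.2,-28.5,-5],-1]])

```text
clock: 26.0
tool_pos: [0.4883, -0.2485, 0.1889]
eef_rot: [1.0, 0.03, -0.004, 0.003]
wrist_force: [0.2, 0.0, -9.0]
opening: 0.0124
```

```bash
python3 - <<'E'
from plan import *
where(); plan([(588,-5,195,7.1,32)],-1)
E
```

```text
t26.00 [ 488.3 -248.5  188.9] yaw 3.4 tilt [-0.007 -0.006] F [ 0.2  0.  -9. ] open 12.4 j6 0.93
[[[0.0, 0.0, -0.4], [12.7, -26.3, -0.9], -1], [[0.0, 0.1, -0.4], [12.8, -26.3, -0.9], -1], [[0.0, 0.0, -0.4], [13.0, -26.2, -0.9], -1], [[0.1, 0.1, -0.4], [13.2, -26.1, -0.9], -1], [[0.0, 0.0, -0.4], [13.4, -26.0, -0.8], -1]]
[[[0.1, 0.1, -0.4], [13.6, -25.9, -0.9], -1], [[0.0, 0.0, -0.4], [13.7, -25.8, -0.8], -1], [[0.1, 0.1, -0.5], [13.9, -25.7, -0.8], -1], [[0.0, 0.0, -0.4], [14.2, -25.5, -0.7], -1]]
```

>>> drive_tool(rows=[[[0.0,0.0,-0.4],[12.7,-26.3,-0.9],-1],[[0.0,0.1,-0.4],[12.8,-26.3,-0.9],-1],[[0.0,0.0,-0.4],[13.0,-26.2,-0.9],-1],[[0.1,0.1,-0.4],[13.2,-26.1,-0.9],-1],[[0.0,0.0,-0.4],[13.4,-26.0,-0.8],-1]])

```text
clock: 26.42
tool_pos: [0.5374, -0.1022, 0.1851]
eef_rot: [0.999, 0.048, -0.01, -0.002]
wrist_force: [0.2, -0.3, -8.9]
opening: 0.0124
```

>>> drive_tool(rows=[[[0.1,0.1,-0.4],[13.6,-25.9,-0.9],-1],[[0.0,0.0,-0.4],[13.7,-25.8,-0.8],-1],[[0.1,0.1,-0.5],[12,-22,-0.8],-1],[[0.0,0.0,-0.4],[8,-14,-0.7],-1],[[0,0,0],[2,-3,0],-1]])

```text
clock: 26.83
tool_pos: [0.5702, 0.0053, 0.1783]
eef_rot: [0.998, 0.067, -0.017, -0.008]
wrist_force: [-0.4, -0.3, -9.7]
opening: 0.0121
```

```bash
python3 - <<'E'
from plan import *
where(); plan([(588,17.8,165,7.1,15)],-1)
p,d,c,T,st=snap('wrist','w13')
E
```

```text
t26.83 [570.2   5.3 178.3] yaw 7.7 tilt [-0.036  0.013] F [-0.4 -0.3 -9.7] open 12.1 j6 1.33
[[[-0.5, 1.0, 0.3], [9.9, -4.9, 6.4], -1], [[-0.5, 0.9, 0.3], [9.7, -5.0, 6.5], -1]]
```

View pics/w13.png

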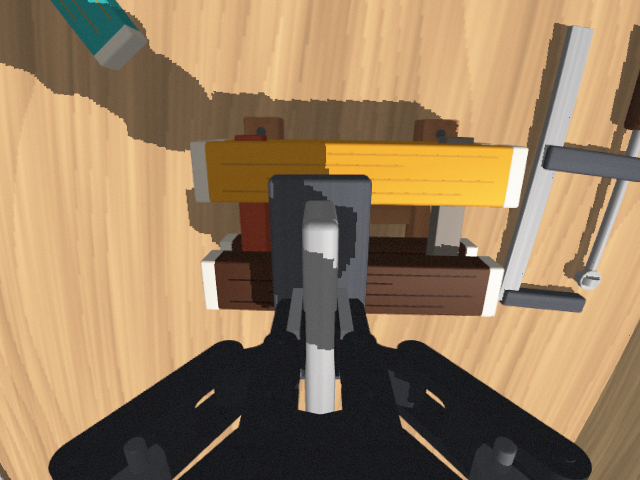

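>>> drive_tool(rows=[[[-0.5,1,0.2],[9,-6,-2],-1],[[-0.4,0.8,0.2],[7,-4,-1],-1],[[-0.2,0.5,0.1],[3,-2,0],-1],[[0,0,0],[0,0,0],-1]])

```text
clock: 27.22
tool_pos: [0.5841, 0.0187, 0.1763]
eef_rot: [0.998, 0.061, -0.001, 0.002]
wrist_force: [0.4, 0.8, -9.3]
opening: 0.0122
```

```bash
python3 - <<'E'
from plan import *
where(); plan([(588,17.8,150,7.1,7)],-1)
E
```

```text
t27.22 [584.1  18.7 176.3] yaw 7.0 tilt [-0.001 -0.004] F [ 0.4  0.8 -9.3] open 12.2 j6 1.37
[[[0.1, 0.0, 0.0], [0.9, 0.3, 6.6], -1], [[0.0, 0.0, 0.0], [1.0, 0.3, 6.6], -1], [[0.1, 0.0, 0.0], [0.9, 0.4, 6.6], -1], [[0.0, 0.1, -0.1], [1.0, 0.3, 6.5], -1]]
```

>>> drive_tool(rows=[[[0.1,0.1,0],[1.5,0.3,6],-1],[[0,0.1,0],[1.5,0.3,6],-1],[[0,0,0],[1,0.3,5],-1],[[0,0,0],[0.5,0,4],-1],[[0,0,0],[0,0,1],-1]])

```text
clock: 27.63
tool_pos: [0.588, 0.0156, 0.152]
eef_rot: [0.998, 0.059, 0.001, 0.002]
wrist_force: [-0.6, 0.0, -9.1]
opening: 0.0118
```

```bash
python3 - <<'E'
from plan import *
where(); plan([(588,17.8,140,7.1,3)],-1)
E
```

```text
t27.63 [588.   15.6 152. ] yaw 6.8 tilt [ 0.001 -0.003] F [-0.6  0.  -9.1] open 11.8 j6 1.37
[[[0.0, 0.0, -0.1], [0.0, -0.4, 2.4], -1], [[0.0, 0.0, 0.0], [0.1, -0.5, 2.4], -1], [[0.1, 0.0, -0.1], [0.0, -0.4, 2.4], -1], [[0.0, 0.0, 0.0], [0.1, -0.4, 2.4], -1], [[0.1, -0.1, -0.1], [0.0, -0.5, 2.4], -1]]
```

>>> drive_tool(rows=[[[0.0,0.0,-0.1],[0,-0.8,3],-1],[[0.0,0.0,0.0],[0,-0.7,3],-1],[[0.1,0.0,-0.1],[0.0,-0.6,2.4],-1],[[0.0,0.0,0.0],[0,-0.4,1.5],-1],[[0,0,0],[0,0,0],-1]])

```text
clock: 28.05
tool_pos: [0.587, 0.0178, 0.14]
eef_rot: [0.998, 0.061, -0.001, 0.0]
wrist_force: [-0.3, 0.2, -8.7]
opening: 0.0127
```

```bash
python3 - <<'E'
from plan import *
where(); plan([(588,17.8,137,7.1,3)],-1)
E
```

```text
t28.05 [587.   17.8 140. ] yaw 7.0 tilt [-0.001 -0.001] F [-0.3  0.2 -8.7] open 12.7 j6 1.37
[[[0.0, 0.0, -0.1], [0.5, 0.0, 1.5], -1], [[0.0, 0.1, 0.0], [0.5, 0.1, 1.5], -1]]
```

>>> drive_tool(rows=[[[0,0,0],[0.7,0,1],-1],[[0,0,0],[0.5,0,1],-1],[[0,0,0],[0,0,0.6],-1],[[0,0,0],[0,0,0.6],-1]])

```text
clock: 28.38
tool_pos: [0.5889, 0.0181, 0.1372]
eef_rot: [0.998, 0.061, 0.0, 0.001]
wrist_force: [0.1, -0.1, -9.5]
opening: 0.0122
```

>>> drive_tool(rows=[[[0,0,0],[-0.4,0,0.6],-1],[[0,0,0],[0,0,0.6],-1],[[0,0,0],[0,0,0.6],-1]])

```text
clock: 28.63
tool_pos: [0.5888, 0.0181, 0.136]
eef_rot: [0.998, 0.061, 0.001, 0.001]
wrist_force: [-1.3, 0.8, -3.8]
opening: 0.0122
```

Touching (force dropping). A hair more, then check.

>>> drive_tool(rows=[[[0,0,0],[0,0,0.7],-1],[[0,0,0],[0,0,0.6],-1]])

```text
clock: 28.8
tool_pos: [0.5888, 0.0181, 0.136]
eef_rot: [0.998, 0.061, 0.001, 0.001]
wrist_force: [-1.9, 0.0, -3.5]
opening: 0.0121
```

>>> drive_tool(rows=[[[0,0,0],[0,0,1.5],-1],[[0,0,0],[0,0,1.2],-1]])

```text
clock: 28.97
tool_pos: [0.5888, 0.0181, 0.1359]
eef_rot: [0.998, 0.061, 0.001, 0.001]
wrist_force: [-4.1, 0.8, 0.1]
opening: 0.0122
```

Fully supported. Release.

>>> drive_tool(rows=[[[0,0,0],[0,0,0.6],-0.6],[[0,0,0],[0,0,0],-0.4],[[0,0,0],[0,0,0],-0.2],[[0,0,0],[0,0,0],-0.1],[[0,0,0],[0,0,-5],0]], force=40)

```text
clock: 29.38
tool_pos: [0.5957, 0.0175, 0.1448]
eef_rot: [0.998, 0.061, 0.009, 0.002]
wrist_force: [-0.5, 0.2, 0.2]
opening: 0.0426
```

>>> drive_tool(rows=[[[0,0,0],[0,0,-15],0],[[0,0,0],[0,0,-30],0],[[0,0,0],[0,0,-35],0],[[0,0,0],[0,0,-30],0]])

```text
clock: 29.72
tool_pos: [0.5902, 0.0179, 0.2526]
eef_rot: [0.998, 0.061, 0.003, 0.001]
wrist_force: [0.6, -1.0, 0.4]
opening: 0.0426
```

```bash
python3 - <<'E'
from plan import *
where(); plan([(500,-200,260,0)],0)
p,d,c,T,st=snap('wrist','w14')
E
```

```text
t29.72 [590.2  17.9 252.6] yaw 7.0 tilt [ 0.006 -0.002] F [ 0.6 -1.   0.4] open 42.6 j6 1.37
[[[0.0, -0.1, 1.2], [-19.3, 34.2, -1.3], 0], [[0.0, 0.0, 1.2], [-18.6, 34.6, -1.2], 0], [[0.0, -0.1, 1.1], [-17.9, 35.0, -1.2], 0], [[0.0, 0.0, 1.2], [-17.2, 35.3, -1.2], 0], [[0.1, -0.1, 1.1], [-16.5, 35.7, -1.2], 0]]
[[[0.0, 0.0, 1.2], [-15.8, 36.1, -1.2], 0]]
```

View pics/w14.png

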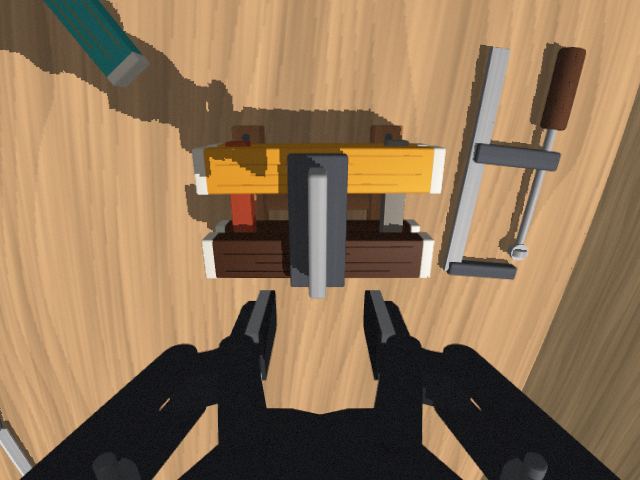

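>>> drive_tool(rows=[[[0,0,1.2],[-19,34,-1],0],[[0,0,1.2],[-18,34.5,-1],0],[[0,0,1.1],[-18,35,-1],0],[[0,0,1.2],[-17,35,-1],0],[[0,0,1.1],[-16,35,-1],0]])

```text
clock: 30.18
tool_pos: [0.5282, -0.1631, 0.274]
eef_rot: [1.0, 0.016, 0.02, 0.003]
wrist_force: [0.3, -0.8, 0.1]
opening: 0.0427
```

>>> drive_tool(rows=[[[0,0,0],[-10,20,0],0],[[0,0,0],[0,0,0],0],[[0,0,0],[0,0,0],0]])

```text
clock: 30.43
tool_pos: [0.5171, -0.1917, 0.2764]
eef_rot: [1.0, 0.011, 0.023, 0.006]
wrist_force: [0.1, 0.2, 0.3]
opening: 0.0426
```

```bash
python3 - <<'E'
from plan import *
where()
p,d,c,T,st=snap('top','t6'); P=cloud(c,T,d)
vv,uu=np.nonzero(np.abs(P[...,2]-.161)<.006); k=(uu>250)&(uu<370)&(vv>150)&(vv<280); print('bar',k.sum(),fit(c,T,np.c_[uu,vv][k],.161))
vv,uu=np.nonzero(np.abs(P[...,2]-.122)<.006); k=(uu>250)&(uu<370)&(vv>150)&(vv<280); print('plate',k.sum(),fit(c,T,np.c_[uu,vv][k],.122))
for s in [(286,190),(323,180)]:
    px=seg(P,*s,.104,.009)
    if px is not None: print(fit(c,T,px,.104))
m=np.abs(P[...,2]-.104)<.007
v,u=np.nonzero(m); W=onplane(c,T,np.c_[u,v],.104)
for n,cy in (('y',1),('d',-1)):
    k=(u>250)&(u<370)&(v>150)&(v<280); q=(W[:,1]*1000-(19.6+(W[:,0]*1000-588)*.1246))*cy>0
    print(n,rect(W[k&q]))
print('tin',fit(c,T,seg(P,478,215,.036),.036))
rk=np.array([588,19.5])
E
```

```text
t30.43 [ 517.1 -191.7  276.4] yaw 1.2 tilt [ 0.045 -0.011] F [0.1 0.2 0.3] open 42.6 j6 1.07
bar 322 (array([587.9,  17.5,  99.6,  14.5, -83.2]), array([587.9,  17.5,  99.3,  14.5, -83.3]))
plate 887 (array([586. ,  17.1, 124.7,  56.7, -83.1]), array([588.1,  17.4, 119.6,  50.4, -83.3]))
(array([652.2,  69.9,  83. ,  40.2,   7. ]), array([652.3,  69.9,  82.8,  40.1,   7. ]))
(array([661.9, -13.2,  82. ,  40. ,   7.1]), array([662. , -13.2,  81.7,  40. ,   6.8]))
y [584.9  55.6 220.2  52.    7.1]
d [592.3 -13.7 220.3  56.    7. ]
seed missTraceback (most recent call last):
  File "<stdin>", line 14, in <module>
  File "h.py", line 43, in fit
    W=onplane(c,T,px,z)[:,:2]*1000
      ~~~~~~~^^^^^^^^^^
  File "h.py", line 15, in onplane
    d,o=rays(c,T,px); s=(z-o[2])/d[:,2]; return o+d*s[:,None]
        ~~~~^^^^^^^^
  File "h.py", line 11, in rays
    u=cv2.undistortPoints(np.asarray(px,float).reshape(-1,1,2),K(c),np.array([c['k1'],0,0,0.])).reshape(-1,2)
                          ~~~~~~~~~~~~~~~~~~~~~~~~~~~~^^^^^^^^
ValueError: cannot reshape array of size 1 into shape (1,2)
```

View pics/t6.png

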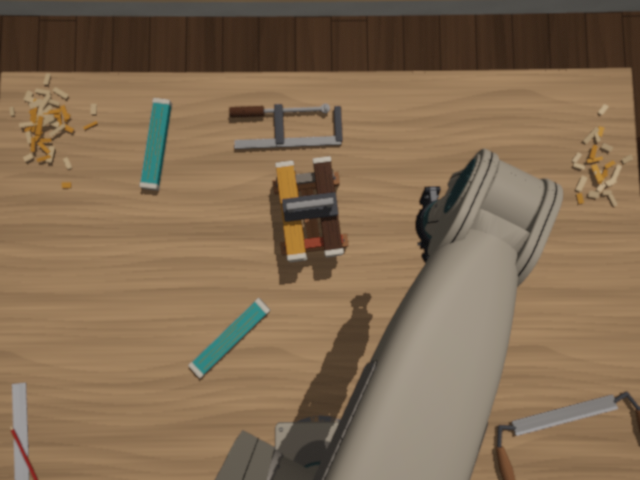

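```bash
python3 -c "
from plan import *
print(ctrl.finish_job()); where()"
```

```text
the job is handed in; nothing more can be done
None
the job is handed in; nothing more can be done
```

The second course is built and handed in at about 30 s of the 112 s allowed. No verdict comes back from the hand-in, so the figures below are from my own camera checks.

- **Sticks:** red lies over the near bearer and grey over the far one. Both measured within about 1 mm and 0.5° of the bearer lines before the blanks covered them.
- **Upper blanks:** the yellow blank is about 1.5 mm off the one below it and the dark blank about 0.5 mm. Both are parallel to within 0.3°. I measured these before the weight went on. Afterwards the visible ends gave the same positions.
- **Weight:** it was lowered in steps of about 0.6 mm until the wrist no longer carried any of it, then released. It sits about 2 mm from the rack centre, within 0.5° of crosswise, with the plate level at the expected 122 mm.
- **Bottom course:** I did not measure the bottom blanks again after the full stack was on. The stack around them showed no sign of movement.
- **Bystanders:** the clamp looks unmoved in the last overhead picture. My last check of the tin failed because the arm hid it from the overhead camera; it was last seen unmoved just before the weight was gripped, and the arm never touched it.

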